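Load a thread reel onto the stand's spindle

TASK

Take the bare spindle off the thread stand by its wooden handle, thread it through the reel lying in the V cradle and push the reel against the fence until the spindle's cone beds firmly in the reel's brass bush, with about 10 N and never 18 N, because the bush is only a press fit. Keep that pressure for about half a second, then lift the reel on the spindle, carry it to the stand and set both bearings of the spindle down into the two forks, not letting go until they rest there; do not disturb the dye bottle, the wax tin or the cream spool.

Things in the scene. Friction and masses are not known exactly. Their poses are not given: they have to be found in the camera images.
- spindle: Loose spindle, 0.10 kg, level in the stand's forks at the start. Origin on its axis at mid-handle; x axis towards the nose. Along x (mm): dark wooden handle -25 to 25, 18 thick (grasp at x = 0, fingers closing across it); collar 25-29, 21 thick; groove 29-43, 10 thick; collar 43-46, 21 thick; shank 46-56, 14 thick; cone 56-68, from 14 down to 10; rod 10 thick to the nose. Mass centre near x = 55.
- bearing_near (a point): middle of the spindle's bearing groove, on its axis, 36 mm from the spindle's origin
- bearing_far (a point): point on the spindle's axis where the far fork carries it, 115 mm from the spindle's origin
- nose (a point): end of the spindle's half-round nose, on its axis, 134 mm from the spindle's origin
- reel: Loose reel of dark red thread with pale wooden flanges, 0.12 kg give or take 40 %, 44 mm long, flanges 52 mm across, lying in the cradle, free to slide. Origin at its centre, on its axis; x axis along the bore towards the fence. Bore 16 mm, with two brass bushes, 8 mm long with 12 mm holes: one flush in the far (+x) end, the other inside the near end (see reel_mouth).
- reel_mouth (a point): centre of the reel's near (-x) face, 22 mm from its origin, where the spindle goes in. The near bush, in which the cone beds (where the cone is 12 mm thick), begins 2 to 12 mm inside this face: the depth differs from reel to reel, is not measured and must be felt. It is a press fit that 18 N would drive out of place.
- cradle: Wooden V trough fixed to the table, board 96 x 90 mm; origin under the middle of the trough at table height, x axis along the trough towards the fence. The trough spans x = -26 to 26 mm and rises to z = 44 mm. Its -x side, where the handle comes, is open.
- cradle_axis (a point): point above the cradle's origin on the axis of a reel lying in the trough, 53 mm above the table
- fence: Plywood fence on the cradle's +x end, 10 mm thick, 70 mm wide, top 76 mm above the table; its face lies 28 mm from the cradle's origin, so the reel starts 2 to 10 mm short of it. A slot 26 mm wide, open at the top and down to 15 mm below the reel's axis, lets the nose through and up. Origin: 10 mm above the table, mid-fence.
- stand: Wooden thread stand fixed to the table, board 116 x 90 x 14 mm; origin under the board's middle, x axis from near to far fork. Two plywood forks 10 mm thick, 79 mm between middles, slots 13 mm wide with flared mouths up to 86 mm above the table; the seated rod's axis is 62 mm up. The near fork enters the bearing groove (4 mm play), the handle is outside it.
- seat_near (a point): where the middle of the spindle's bearing groove rests in the near fork
- seat_far (a point): where the spindle's far bearing rests in the far fork
- dye_bottle: small dropper bottle, 34 mm across, 102 mm tall, standing at the back between the stand and the cradle; origin under its base; leave it alone
- wax_tin: round tin, 68 mm across, 43 mm tall; origin under its base; leave it alone
- cream_spool: standing spool of cream thread, 40 mm across, 49 mm tall; origin under its base; leave it alone
Things that resemble listed ones, but are neither listed nor needed, are in the scene too. What is shaped like the spindle but pink is not meant. Leave any purple look-alike of the cradle alone.

How it is judged:
On the way, in this order (a step that is already met when the one before it is completed fails the run):
1. with the reel still lying in the cradle and the spindle's nose at least 25 mm out of its far end, the reel is pressed against the fence with more than 5 N for 0.3 s (contact force between reel and fence above 5 N and contact force between spindle and reel above 5 N and contact force between the fingers and spindle above 1 N and x of nose in the frame of reel above 0.047 m and angle between the x axis of spindle and the x axis of reel, either way round below 0.1 rad and horizontal distance between reel and cradle_axis below 0.012 m and z of reel in the frame of cradle_axis below 0.004 m), for 0.3 s.
2. the reel is lifted on the spindle, its centre over 85 mm above the table (height (world z) of reel above 0.085 m and distance between reel and spindle below 0.092 m and contact force between the fingers and spindle above 1 N and contact force between the fingers and reel below 0.1 N), for 0.1 s.
3. both bearings rest in the forks while the handle is still held (distance between bearing_near and seat_near below 0.006 m and distance between bearing_far and seat_far below 0.006 m and z of bearing_near in the frame of seat_near below 0.003 m and z of bearing_far in the frame of seat_far below 0.003 m and contact force between the fingers and spindle above 1 N), for 0.1 s.
At the end, for the whole second after the job is handed in: The spindle rests in both forks of the stand (each bearing point within 6 mm of its seat and not more than 2.5 mm above it), the reel is on it between the forks (reel centre 66 to 87 mm from the spindle's origin along the spindle, axes within 0.12 rad), and both are at rest (distance between bearing_near and seat_near below 0.006 m and distance between bearing_far and seat_far below 0.006 m and z of bearing_near in the frame of seat_near below 0.0025 m and z of bearing_far in the frame of seat_far below 0.0025 m and x of reel in the frame of spindle between 0.066 and 0.087 m and angle between the x axis of spindle and the x axis of reel, either way round below 0.12 rad and linear speed of each of reel, spindle below 0.02 m/s); the robot touches nothing.
It fails at once if the reel's bush is overloaded: spindle on reel above 18 N (contact force between spindle and reel above 18 N).
It fails at once if the spindle is forced on the stand with more than 25 N (contact force between spindle and stand above 25 N).
It fails at once if the dye bottle is tipped or moved by 20 mm (angle between dye_bottle's own z axis and vertical above 0.3 rad or distance of dye_bottle from where it was at the start of the episode above 0.02 m).
It fails at once if the wax tin is moved by 20 mm (distance of wax_tin from where it was at the start of the episode above 0.02 m).
It fails at once if the cream spool is moved by 20 mm (distance of cream_spool from where it was at the start of the episode above 0.02 m).
It also fails if it takes over 72 s, if anything falls off the work surface, if the arm or the gripper's body presses on something with over 40 N, if the wrist force passes 120 N, or if a joint passes its speed limit or range.

ROBOT

A 6-joint arm with a two-finger parallel gripper is mounted at the origin on a cart in front of the work surface, level with it; the furniture and walls round the work are solid. World frame = base frame: x ahead of the robot, y to its left, z up, the work surface at z = 0. Lengths are in m, angles in rad, forces in N, time in s.
With the tool pointing down it reaches from about 0.375 to 0.9 m from the base axis. Payload 3.1 kg.
Tool frame: the origin (TCP) lies between the finger pads; the fingertips stand 11 mm ahead of it and the grasp point (between the pads) lies 8 mm behind it; z points along the fingers, y is the direction in which the jaws open and shut (so a half turn about z gives the same grasp; the last joint's range is limited). The gripper opens to 85 mm and grips with 20 to 120 N. Pads are 22 mm wide; open, the fingers measure 114 mm over their backs; the gripper's body (76 mm by 85 mm) begins 54 mm behind the grasp point. The pads swing forward as they close: fully open they stand 13 mm farther back than shut.
Start: joints at [-1.282, 0.527, 1.433, -0, 1.181, -0.178], TCP at [0.282, -0.558, 0.204] pointing down, gripper open.
Joint ranges: [-3.08, 3.08], [-0.75, 2.2], [0.22, 2.44], [-1.43, 4.57], [0, 2.65], [-2.85, 2.85]. Speed limits (rad/s): [2.79, 2.79, 3.14, 3.14, 3.14, 3.14].

INTERFACE

Orientations are given as a unit quaternion [x, y, z, w].
In Python, from station import manip gives the robot as it stands.
- The arm moves only by the tool move_arm, never from a script. Its argument "deltas" is a list of rows, each a list of 5 numbers: the shift along the tool's x, y, z in units of 40 cm (1.0 is 40 cm), then the turn about the tool's z in units of 0.5 rad (1.0 is 0.5 rad), then the opening in per cent of the stroke, from 0 (shut) to 100 (fully open). In form: [[x, y, z, twist, grip], ...]. A call has exactly 8 rows; each row is the pose to reach, as a shift and turn from the pose commanded when the call began, along the tool's axes at that moment; what a row does not reach only later rows make up. A row lasts 1/12 s, in which the tool goes at most 41.7 mm and 7.16 degrees, less where a joint would pass 70% of its speed; a pose out of reach is approached as far as the arm can. A call with a number of a shift or a turn outside -1 to 1 is refused whole. A call with a gripper value outside its range is refused whole. The fingers move at their own pace and stop on an object; "force" is the grip in N (left out, the last holds). Time passes only in rows, so rows that repeat a pose let the fingers close, or fill a call up. It gives the time, the measured TCP pose, the force and the opening at its end, in the units of the state.
- manip.sense(): the state, without advancing time (a new reading comes with each control period).
- manip.snapshot(name): name is "scene" or "side" or "wrist"; returns (picture, depth): 384x512x3 uint8, red, green, blue; 384x512 float32, m along the optical axis (not along the pixel's ray), 0 where there is no reading.
- manip.get_calibration(name): a dict with "vfov" (degrees; the focal length in pixels is half the picture's height over the tangent of half this angle, whatever the lens; pixels are square), "cx", "cy" (the principal point, pixels), "D" ([k1, k2, p1, p2, k3] as OpenCV has them; the pictures are not rectified), "pose" (4x4, takes a point from camera to world coordinates). Camera axes: x right, y down, z forward; pixel columns grow to the right and rows downward; lengths in m; the calibration is good to about 2 mm. A picture is of the moment at which its call begins: read the wrist's pose just before it. get_calibration takes no time and is no camera call; for the wrist camera it gives the pose at the moment of the call.
- manip.sign_off(): hands the job in, once; it reports no verdict.
The state is a dict: "t": time; "q": joint angles; "qd": joint speeds; "tau": joint torques, N m; "tcp_pos": TCP position; "tool_rot": TCP orientation; "force": force on the tool from outside, world axes, zero at the start; "ft_torque": the same for the moment, N m; "finger_gap": opening from 0.0 (shut) to 1.0 (fully open).
Only numpy, scipy, OpenCV 4.12 (cv2) and the standard library are available. Lean on these libraries where they do the work, as an engineer would, in place of code of your own. Each camera call takes 0.05 s, during which the arm holds its last target.

## Working session

There is one attempt and no reset: what is moved stays moved. The work goes in short steps, Python scripts to look and compute and a tool call to move; the robot and the scene stay as the last step left them, time stands still between calls to the robot, and variables do not carry over. Pictures are saved under pics/ and viewed, and the job is handed in when it is done.

Besides the shell and the picture viewer there is one more tool, called after "Request:" as name([rows], argument=value, ...), one row to a line, values as JSON. move_arm: Moves the arm, as the interface text tells. Its arguments: {"type":"object","properties":{"deltas":{"type":"array","items":{"type":"array","items":{"type":"number"}}},"force":{"type":"number"}},"required":["deltas"]}

```bash
ls; mkdir -p pics
cat > h.py <<'E'
import numpy as np, cv2
from station import manip
def cal(n):
    c=manip.get_calibration(n); f=192/np.tan(np.radians(c['vfov'])/2)
    K=np.array([[f,0,c['cx']],[0,f,c['cy']],[0,0,1]]); return K,np.array(c['D'],float),np.array(c['pose'])
def snap(n,name):
    c=cal(n); p,d=manip.snapshot(n); cv2.imwrite(f'pics/{name}.png',p[:,:,::-1]); np.savez(f'pics/{name}.npz',p=p,d=d,K=c[0],D=c[1],T=c[2]); return p,d,c
def load(name):
    z=np.load(f'pics/{name}.npz'); return z['p'],z['d'],(z['K'],z['D'],z['T'])
def ray(c,uv):
    K,D,T=c; uv=np.array(uv,float).reshape(-1,1,2)
    n=cv2.undistortPoints(uv,K,D)[:,0]; v=np.c_[n,np.ones(len(n))]
    return T[:3,3],v@T[:3,:3].T
def onz(c,uv,z):
    o,v=ray(c,uv); return o+v*((z-o[2])/v[:,2])[:,None]
def pts(c,d,uv):
    uv=np.array(uv).reshape(-1,2); o,v=ray(c,uv); dd=d[uv[:,1].astype(int),uv[:,0].astype(int)]
    return o+v*dd[:,None]
def proj(c,P):
    K,D,T=c; Ti=np.linalg.inv(T); r,_=cv2.Rodrigues(Ti[:3,:3]); return cv2.projectPoints(np.array(P,float).reshape(-1,1,3),r,Ti[:3,3],K,D)[0][:,0]
E
python3 - <<'E'
from h import *
s=manip.sense(); print({k:np.round(v,3) for k,v in s.items()})
for n in ['scene','side','wrist']:
    p,d,c=snap(n,n+'0'); print(n,c[0][0,0],c[1],c[2].round(3).tolist())
E
```

```text
pics
{'t': np.float64(0.0), 'q': array([-1.282,  0.528,  1.434,  0.   ,  1.181, -0.178]), 'qd': array([ 0.   ,  0.001, -0.001, -0.   , -0.   , -0.   ]), 'tau': array([-0.0000e+00, -4.4235e+01, -1.7803e+01, -0.0000e+00,  9.0000e-03,
        0.0000e+00]), 'tcp_pos': array([ 0.282, -0.557,  0.203]), 'tool_rot': array([ 0.973,  0.232, -0.   , -0.001]), 'force': array([-0.306, -0.567,  0.653]), 'ft_torque': array([-0.012, -0.04 , -0.021]), 'finger_gap': np.float64(0.998)}
scene 346.4165192055183 [-0.07122308  0.          0.          0.          0.        ] [[-0.891, -0.3, 0.341, 0.256], [-0.454, 0.589, -0.669, 0.573], [0.0, -0.751, -0.661, 0.663], [0.0, 0.0, 0.0, 1.0]]
side 356.6458838475509 [-0.0517677  0.         0.         0.         0.       ] [[0.995, -0.066, 0.075, 0.505], [-0.099, -0.579, 0.809, -0.793], [-0.01, -0.812, -0.583, 0.662], [0.0, 0.0, 0.0, 1.0]]
wrist 289.02443283676087 [-0.06980079  0.          0.          0.          0.        ] [[0.452, -0.857, -0.248, 0.344], [-0.892, -0.435, -0.122, -0.525], [-0.003, 0.276, -0.961, 0.372], [0.0, 0.0, 0.0, 1.0]]
```

View pics/scene0.png

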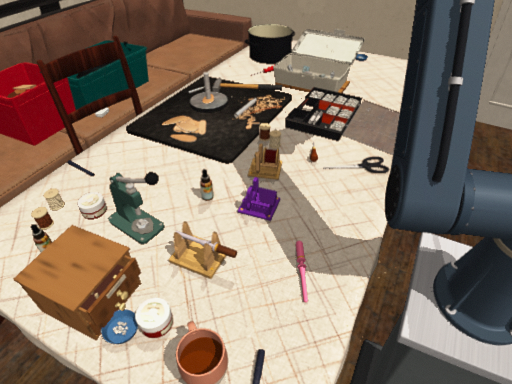

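View pics/side0.png

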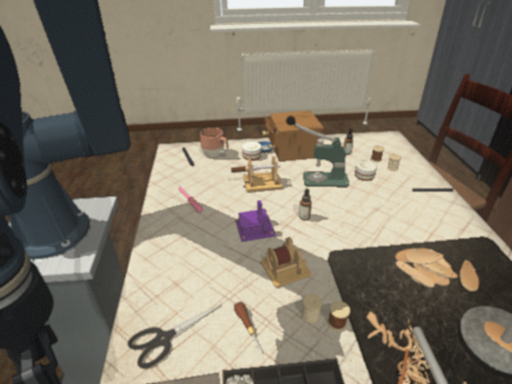

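View pics/wrist0.png

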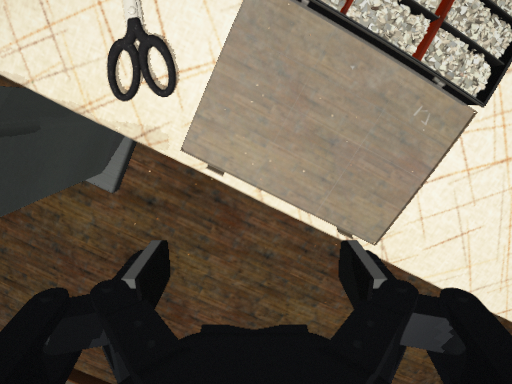

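Scene: stand with the dark-handled spindle at about (200,250), pink decoy at (303,270), real cradle with red reel at (266,155), purple decoy at (259,200), bottle at (207,185). Side: stand at (263,178), cradle at (285,262), bottle at (305,205), spools at (312,305) and (340,315). Close crops next.

Run:
```python
from h import *
p,d,c=load('scene0'); q,e,g=load('side0')
a=cv2.resize(p[110:290,150:310],None,fx=3,fy=3,interpolation=2)[:, :, ::-1]
b=cv2.resize(q[150:330,225:365],None,fx=3,fy=3,interpolation=2)[:, :, ::-1]
h=max(a.shape[0],b.shape[0]); cv2.imwrite('pics/crop0.png',np.hstack([a[:h,:400],b[:h,:400]]))
cv2.imwrite('pics/crop1.png',np.hstack([a])) ; cv2.imwrite('pics/crop2.png',b)
for n,uv in dict(handle=(228,251),reel=(266,152),purple=(259,200),bottle=(207,185),pink=(303,270),tinbyspool=(92,206)).items(): print('sc',n,pts(c,d,[uv]).round(3))
for n,uv in dict(handle=(238,169),rod=(275,165),reel=(283,255),purple=(256,225),bottle=(305,205),cream=(312,305),brown=(340,313),tin=(366,170),tin2=(252,150),sp1=(377,153),sp2=(394,162)).items(): print('si',n,pts(g,e,[uv]).round(3))
```

```text
sc handle [[0.535 0.178 0.07 ]]
sc reel [[ 0.625 -0.193  0.072]]
sc purple [[ 0.574 -0.048  0.019]]
sc bottle [[ 0.71  -0.002  0.055]]
sc pink [[0.381 0.111 0.014]]
sc tinbyspool [[0.943 0.197 0.043]]
si handle [[0.542 0.163 0.068]]
si rod [[0.658 0.154 0.08 ]]
si reel [[ 0.622 -0.22   0.067]]
si purple [[ 0.574 -0.076  0.039]]
si bottle [[ 0.716 -0.029  0.057]]
si cream [[ 0.661 -0.35   0.049]]
si brown [[ 0.713 -0.376  0.05 ]]
si tin [[0.959 0.151 0.043]]
si tin2 [[0.602 0.326 0.043]]
si sp1 [[1.043 0.267 0.036]]
si sp2 [[1.076 0.197 0.038]]
```

View pics/crop1.png

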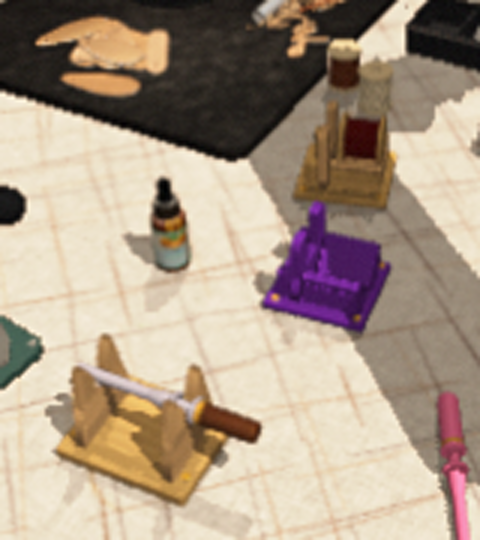

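View pics/crop2.png

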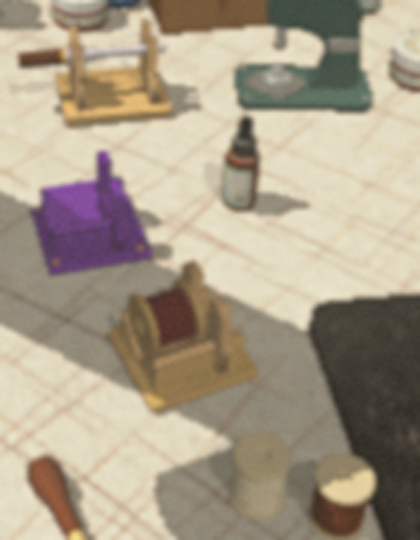

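Choice confirmed by the crop: brown-handled spindle in the wooden stand; wooden cradle holding the red reel, fence on the far side. Now a better view from above.

```bash
cat >> h.py <<'E'
def go(target,yaw,):
    s=manip.sense(); R=cv2.Rodrigues(np.zeros(3))[0]
    from scipy.spatial.transform import Rotation as Ro
    R=Ro.from_quat(s['tool_rot']).as_matrix(); y=np.arctan2(R[1,0],R[0,0])
    dl=R.T@(np.array(target)-s['tcp_pos'])
    tw=-(yaw-y)   # tool z is down
    tw=(tw+np.pi)%(2*np.pi)-np.pi
    print('t',s['t'],'tcp',s['tcp_pos'].round(4),'yaw',y.round(4),'q',s['q'].round(2),'F',s['force'].round(2),'gap',round(float(s['finger_gap']),3))
    print('UNITS',(dl/.4).round(4),'twist',round(tw/.5,4),'dist',np.linalg.norm(dl).round(3),'tooldown',R[:,2].round(4))
E
python3 -c "
from h import *
go([.52,-.2,.32],0.0)"
```

```text
t 0.15 tcp [ 0.2817 -0.5573  0.2035] yaw 0.4678 q [-1.28  0.53  1.43 -0.    1.18 -0.18] F [ 0.04  0.42 -0.48] gap 0.997
UNITS [ 0.9346 -0.529  -0.2902] twist 0.9356 dist 0.445 tooldown [-5.0e-04  1.6e-03 -1.0e+00]
```

Request:
move_arm([
  [0.08,-0.045,-0.03,0.1,100],
  [0.16,-0.09,-0.06,0.2,100],
  [0.24,-0.135,-0.09,0.3,100],
  [0.32,-0.18,-0.12,0.4,100],
  [0.4,-0.225,-0.15,0.5,100],
  [0.48,-0.27,-0.18,0.6,100],
  [0.56,-0.315,-0.21,0.7,100],
  [0.64,-0.36,-0.24,0.8,100],
])

```text
t: 0.82
tcp_pos: [0.4459, -0.312, 0.3006]
tool_rot: [0.999, 0.033, -0.0, -0.0]
force: [0.2, -0.3, 0.7]
finger_gap: 0.999
```

```bash
python3 -c "
from h import *
go([.52,-.2,.32],0.0)"
```

```text
t 0.8167 tcp [ 0.4459 -0.312   0.3006] yaw 0.0651 q [-0.82  0.32  1.51  0.    1.32  0.69] F [ 0.18 -0.26  0.67] gap 0.999
UNITS [ 0.203  -0.2674 -0.0485] twist 0.1301 dist 0.136 tooldown [-3.e-04  5.e-04 -1.e+00]
```

Request:
move_arm([
  [0.05,-0.067,-0.012,0.03,100],
  [0.1,-0.134,-0.024,0.06,100],
  [0.15,-0.2,-0.036,0.1,100],
  [0.2,-0.267,-0.048,0.13,100],
  [0.2,-0.267,-0.048,0.13,100],
  [0.2,-0.267,-0.048,0.13,100],
  [0.2,-0.267,-0.048,0.13,100],
  [0.2,-0.267,-0.048,0.13,100],
])

```text
t: 1.48
tcp_pos: [0.5172, -0.2027, 0.3189]
tool_rot: [1.0, 0.001, -0.001, -0.0]
force: [0.3, 0.4, -0.6]
finger_gap: 1.003
```

```bash
python3 -c "
from h import *
go([.52,-.2,.32],0.0)
snap('wrist','w1')"
```

```text
t 1.4833 tcp [ 0.5172 -0.2027  0.3189] yaw 0.0016 q [-0.57  0.32  1.45 -0.    1.37  0.99] F [ 0.28  0.36 -0.62] gap 1.003
UNITS [ 0.0069 -0.0068 -0.0026] twist 0.0032 dist 0.004 tooldown [-1.1e-03  1.0e-04 -1.0e+00]
```

View pics/w1.png

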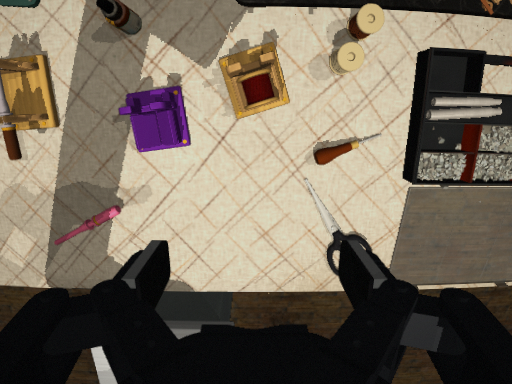

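Run:
```python
from h import *
p,d,c=load('w1')
a=cv2.resize(p[20:150,80:330],None,fx=3,fy=3,interpolation=2)[:, :, ::-1]; cv2.imwrite('pics/crop3.png',a)
go([.6,-.2,.22],0.0)
print(c[2].round(3))
for n,uv in dict(reel=(258,90),cream=(349,57),brown=(371,18),bottle=(118,8),board1=(225,116)).items(): print(n,pts(c,d,[uv]).round(3))
```

```text
t 1.5333 tcp [ 0.5172 -0.2029  0.319 ] yaw 0.0011 q [-0.57  0.32  1.45 -0.    1.37  0.99] F [ 0.3  -0.04 -0.22] gap 0.999
UNITS [ 0.2073 -0.0071  0.2472] twist 0.0022 dist 0.129 tooldown [-1.e-03  2.e-04 -1.e+00]
[[ 0.003 -0.96  -0.278  0.588]
 [-1.    -0.003  0.001 -0.202]
 [-0.001  0.278 -0.96   0.488]
 [ 0.     0.     0.     1.   ]]
reel [[ 0.614 -0.207  0.073]]
cream [[ 0.663 -0.338  0.045]]
brown [[ 0.715 -0.365  0.046]]
bottle [[ 0.72  -0.023  0.073]]
board1 [[ 0.578 -0.154 -0.002]]
```

View pics/crop3.png

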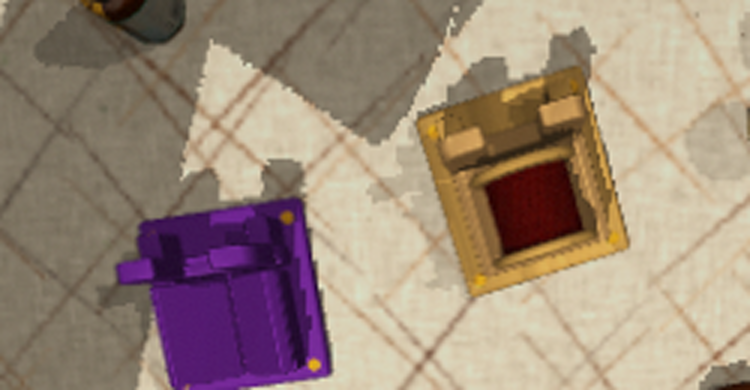

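Request:
move_arm([
  [0.05,0,0.06,0,100],
  [0.1,0,0.12,0,100],
  [0.15,0,0.18,0,100],
  [0.2,0,0.24,0,100],
  [0.2,0,0.24,0,100],
  [0.2,0,0.24,0,100],
  [0.2,0,0.24,0,100],
  [0.2,0,0.24,0,100],
])

```text
t: 2.2
tcp_pos: [0.5977, -0.2027, 0.2251]
tool_rot: [1.0, 0.001, 0.001, 0.001]
force: [0.1, -0.7, -0.1]
finger_gap: 1.0
```

```bash
python3 -c "
from h import *
go([.6,-.2,.22],0.0)
p,d,c=snap('wrist','w2')
cv2.imwrite('pics/w2b.png',cv2.resize(p[:,:,::-1],(800,600),interpolation=2))"
```

```text
t 2.2 tcp [ 0.5977 -0.2027  0.2251] yaw 0.0016 q [-0.5   0.51  1.4  -0.    1.23  1.07] F [ 0.11 -0.7  -0.15] gap 1.0
UNITS [ 0.0057 -0.0067  0.0127] twist 0.0032 dist 0.006 tooldown [ 0.0018 -0.0013 -1.    ]
```

View pics/w2b.png

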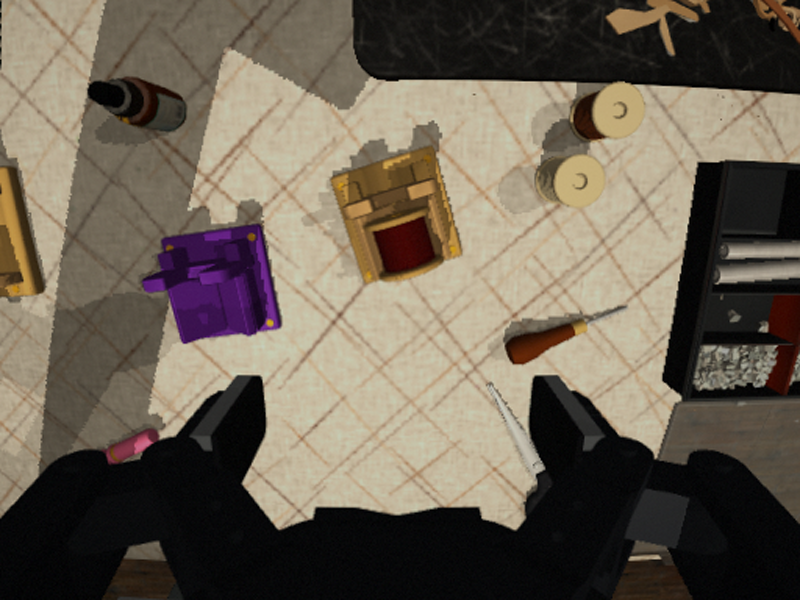

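```bash
cat >> h.py <<'E'
def cloud(c,d):
    vv,uu=np.mgrid[0:384,0:512]; uv=np.c_[uu.ravel(),vv.ravel()].astype(float)
    o,v=ray(c,uv); P=o+v*d.ravel()[:,None]; P[d.ravel()<=0]=np.nan; return P.reshape(384,512,3)
def rect(P):
    r=cv2.minAreaRect((P[:,:2]*1000).astype(np.float32)); return np.round(r[0],1),np.round(r[1],1),round(r[2],2)
E
python3 - <<'E'
from h import *
for nm in ['w1','w2']:
    p,d,c=load(nm); P=cloud(c,d)
    m=(P[...,0]>.55)&(P[...,0]<.73)&(P[...,1]>-.27)&(P[...,1]<-.13)
    z=P[m][:,2]; print(nm,np.histogram(z,bins=np.arange(-.006,.09,.004)))
    hsv=cv2.cvtColor(p,cv2.COLOR_RGB2HSV)
    sat=cv2.morphologyEx(((hsv[...,1]>110)&m).astype(np.uint8),cv2.MORPH_OPEN,np.ones((3,3)))
    n,l,st,_=cv2.connectedComponentsWithStats(sat); k=1+np.argmax(st[1:,4]); b=l==k
    print('sat comp',st[k]); 
    Q=P[b]; bt=Q[(Q[:,2]>.004)&(Q[:,2]<.02)]; print('board z',np.median(bt[:,2]),rect(bt))
    # red reel
    r=b&((hsv[...,0]<8)|(hsv[...,0]>172))&(p[...,0]<140)&(p[...,1]<40)&(P[...,2]>.04); R=P[r]; print('red n',r.sum(),R.mean(0).round(4),rect(R),R[:,2].max())
    f=Q[Q[:,2]>.070]; print('fence top n',len(f),rect(f[:, :]),np.median(f[:,2]))
E
```

```text
w1 (array([ 815, 5966,   19, 1111,  207,   14,   18,   24,   29,   29,  227,
        450,  130,   12,   18,   41,   80,  151,  284,  451,  296,   13,
          0]), array([-0.006, -0.002,  0.002,  0.006,  0.01 ,  0.014,  0.018,  0.022,
        0.026,  0.03 ,  0.034,  0.038,  0.042,  0.046,  0.05 ,  0.054,
        0.058,  0.062,  0.066,  0.07 ,  0.074,  0.078,  0.082,  0.086]))
sat comp [ 219   42   70   77 3586]
board z 0.00902220776853424 (array([ 632.2, -202.3]), array([95.7, 89.4]), 17.16)
red n 672 [ 0.6165 -0.2067  0.0684] (array([ 616.5, -207. ]), array([32.7, 38.4]), 17.52) 0.07427332836605399
fence top n 760 (array([ 625.6, -205.2]), array([61.4, 64.9]), 18.44) 0.0729991381331194
w2 (array([ 752, 8240,   25, 1504,  193,   29,   52,   41,   47,   50,  319,
        704,  206,   28,   37,   61,  111,  205,  392,  646,  426,   16,
          0]), array([-0.006, -0.002,  0.002,  0.006,  0.01 ,  0.014,  0.018,  0.022,
        0.026,  0.03 ,  0.034,  0.038,  0.042,  0.046,  0.05 ,  0.054,
        0.058,  0.062,  0.066,  0.07 ,  0.074,  0.078,  0.082,  0.086]))
sat comp [ 212   94   83   87 5006]
board z 0.009038822473201785 (array([ 632.4, -202.2]), array([95. , 89.4]), 17.01)
red n 927 [ 0.6168 -0.2079  0.0683] (array([ 616.5, -207.8]), array([32.4, 38.7]), 17.12) 0.07386115959058775
fence top n 1073 (array([ 625.2, -203.9]), array([61.9, 65.6]), 17.37) 0.07278986590329933
```

Run:
```python
from h import *
a=np.radians(17.1); X=np.array([np.cos(a),np.sin(a)]);Y=np.array([-np.sin(a),np.cos(a)])
p,d,c=load('w2'); P=cloud(c,d)
m=(P[...,0]>.55)&(P[...,0]<.73)&(P[...,1]>-.27)&(P[...,1]<-.13)&(P[...,2]>.03)
Q=P[m]; q=Q[:,:2]-[.6324,-.2022]; u=q@X*1e3; v=q@Y*1e3; z=Q[:,2]*1e3
cen=np.abs(v)<8
for lo in range(-50,50,2):
    k=(u>=lo)&(u<lo+2)&cen; k2=(u>=lo)&(u<lo+2)&(abs(v)>18)&(abs(v)<34)
    print(lo, k.sum(), z[k].max().round(1) if k.any() else '', '|',k2.sum(), np.percentile(z[k2],90).round(1) if k2.any() else '', v[k2].min().round(1) if k2.any() else '',v[k2].max().round(1) if k2.any() else '')
# crop
b=cv2.resize(p[85:190,200:310],None,fx=6,fy=6,interpolation=2)[:,:,::-1]; cv2.imwrite('pics/crop4.png',b[:600])
```

```text
-50 0  | 123 329.4 -30.5 -24.3
-48 0  | 181 332.1 -31.1 -24.0
-46 0  | 207 332.0 -32.6 -24.2
-44 0  | 213 331.7 -33.8 -25.1
-42 0  | 215 331.9 -33.9 33.2
-40 6 77.7 | 227 331.6 -33.8 32.8
-38 25 79.2 | 210 330.0 -34.0 33.7
-36 35 78.9 | 261 330.9 -34.0 33.1
-34 32 76.2 | 220 343.8 -34.0 33.6
-32 24 73.6 | 139 344.8 -33.9 33.2
-30 101 335.2 | 393 342.8 -33.8 33.9
-28 854 343.9 | 1161 341.0 -32.6 33.1
-26 1488 345.2 | 1138 344.9 -32.6 33.9
-24 844 345.4 | 84 348.4 -32.9 32.8
-22 36 349.0 | 178 336.1 -32.4 33.7
-20 340 351.8 | 554 336.3 -32.7 32.8
-18 231 352.4 | 127 333.7 -32.1 33.8
-16 24 72.7 | 42 345.3 -32.8 33.9
-14 26 73.9 | 155 345.6 -31.9 34.0
-12 24 72.8 | 1678 349.2 -32.6 34.0
-10 26 73.0 | 1590 350.7 -33.0 34.0
-8 26 73.3 | 61 350.8 -32.4 34.0
-6 25 72.9 | 39 54.8 -32.8 33.8
-4 25 73.1 | 36 56.3 -32.3 32.7
-2 23 73.6 | 25 57.3 -33.0 33.7
0 22 78.3 | 33 69.0 -32.0 32.9
2 31 78.4 | 41 68.1 -32.7 33.4
4 62 78.0 | 66 64.0 -31.8 33.0
6 0  | 41 42.6 -32.5 33.5
8 0  | 45 42.0 -32.8 33.9
10 0  | 26 42.3 -32.4 32.2
12 5 36.3 | 14 74.6 -30.6 32.9
14 21 38.4 | 49 75.9 -33.4 34.0
16 23 38.6 | 51 76.0 -33.8 33.0
18 21 38.6 | 54 76.1 -33.6 33.9
20 22 38.9 | 54 75.9 -33.8 33.0
22 18 38.4 | 75 75.2 -33.7 33.9
24 0  | 32 40.0 -32.8 32.8
26 0  | 35 40.0 -33.3 33.2
28 0  | 33 40.1 -32.6 32.8
30 0  | 36 39.8 -33.2 33.2
32 0  | 37 40.3 -33.5 32.4
34 0  | 36 40.1 -33.4 33.3
36 0  | 27 40.0 -32.5 32.4
38 0  | 0   
40 0  | 0   
42 0  | 0   
44 0  | 0   
46 0  | 0   
48 0  | 0
```

View pics/crop4.png

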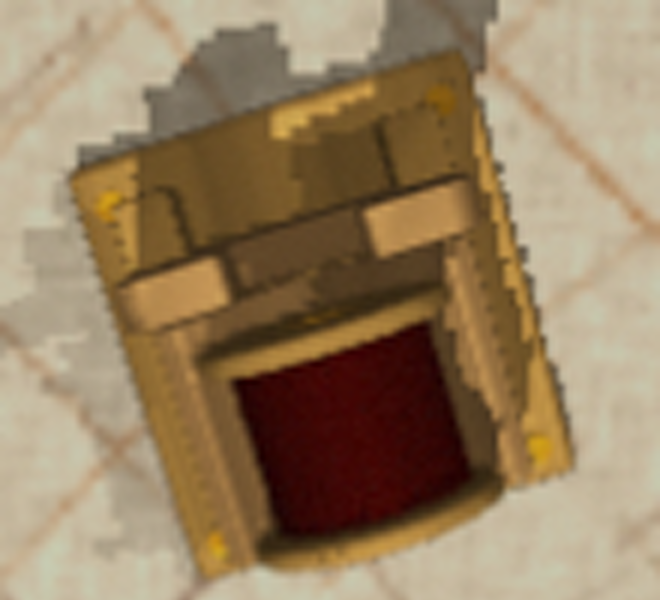

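Wrist view: cradle board at about (397,215) in the 800-wide picture, yaw ≈17.1°, fence face at 13 mm past board centre, reel's near face 38 mm before it, so the reel is ≈7 mm short of the fence and 53 mm high (top at 79). That is all consistent with the given sizes. Now the stand.

Request:
move_arm([
  [-0.015,-0.1,0,0,100],
  [-0.03,-0.2,0,0,100],
  [-0.045,-0.3,0,0,100],
  [-0.06,-0.4,0,0,100],
  [-0.075,-0.5,0,0,100],
  [-0.09,-0.6,0,0,100],
  [-0.105,-0.7,0,0,100],
  [-0.12,-0.8,0,0,100],
])

```text
t: 2.92
tcp_pos: [0.5488, 0.1196, 0.2254]
tool_rot: [1.0, 0.001, 0.002, 0.0]
force: [0.3, -1.5, 0.7]
finger_gap: 0.999
```

Request:
move_arm([
  [-0.0,-0.08,0,0,100],
  [-0.0,-0.08,0,0,100],
  [-0.0,-0.08,0,0,100],
  [-0.0,-0.08,0,0,100],
  [-0.0,-0.08,0,0,100],
  [-0.0,-0.08,0,0,100],
  [-0.0,-0.08,0,0,100],
  [-0.0,-0.08,0,0,100],
])

```text
t: 3.58
tcp_pos: [0.5492, 0.1491, 0.2234]
tool_rot: [1.0, 0.001, -0.0, 0.0]
force: [-0.8, 0.2, 0.7]
finger_gap: 0.999
```

```bash
python3 -c "
from h import *
go([.55,.15,.22],0.0)
p,d,c=snap('wrist','w3')
cv2.imwrite('pics/w3b.png',cv2.resize(p[:,:,::-1],(800,600),interpolation=2))"
```

```text
t 3.5833 tcp [0.5492 0.1491 0.2234] yaw 0.001 q [ 0.07  0.43  1.55 -0.    1.16  1.64] F [-0.81  0.22  0.71] gap 0.999
UNITS [ 0.0019 -0.0022  0.0085] twist 0.0021 dist 0.004 tooldown [-1.e-04 -1.e-04 -1.e+00]
```

View pics/w3b.png

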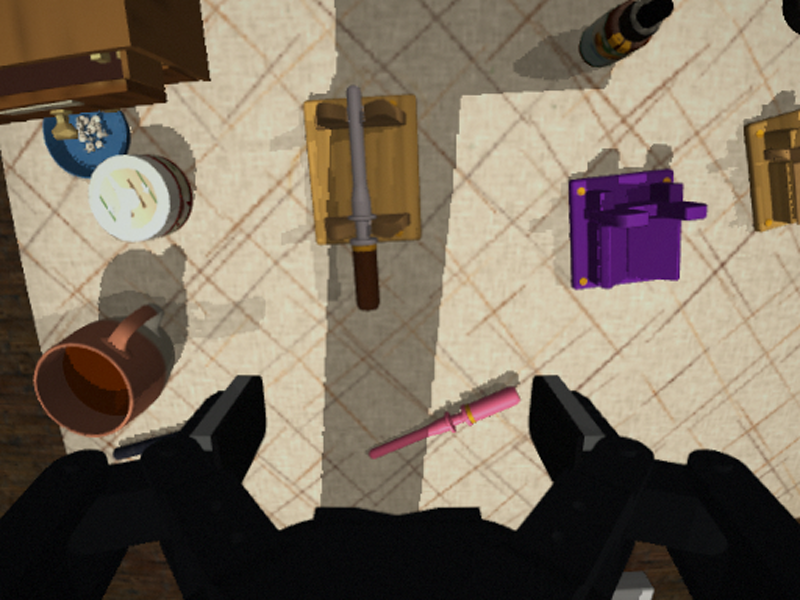

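The spindle's dark handle is at (366,275) in the 800-wide picture, in the stand at (362,168), with the pink decoy at (445,425). Measuring.

Run:
```python
from h import *
p,d,c=load('w3'); P=cloud(c,d); hsv=cv2.cvtColor(p,cv2.COLOR_RGB2HSV)
reg=(P[...,0]>.5)&(P[...,0]<.74)&(P[...,1]>.09)&(P[...,1]<.24)
bt=P[reg&(P[...,2]>.009)&(P[...,2]<.019)]; print('board',len(bt),np.median(bt[:,2]),rect(bt))
# spindle points: above 50mm, remove forks: use handle & rod by colour
up=reg&(P[...,2]>.06)
hd=up&(hsv[...,1]>90)&(p[...,0]<110)&(P[...,0]<.58); n,l,st,_=cv2.connectedComponentsWithStats(hd.astype(np.uint8)); k=1+np.argmax(st[1:,4]); hd=l==k
H=P[hd]; print('handle',st[k],H.mean(0).round(4),rect(H),np.percentile(H[:,2],[5,50,95,99]).round(4))
rod=up&(hsv[...,1]<60)&(P[...,0]>.57)
R=P[rod]; print('rod',rod.sum(),R.mean(0).round(4),rect(R),np.percentile(R[:,2],[50,95]).round(4))
# axis along: rod ridge
vx,vy,x0,y0=cv2.fitLine(np.r_[R[:,:2],H[:,:2]].astype(np.float32),cv2.DIST_HUBER,0,.001,.001).ravel(); print('axis yaw',np.degrees(np.arctan2(vy,vx)),x0,y0)
X=np.array([vx,vy])*np.sign(vx); Y=np.array([-X[1],X[0]])
for n,Q in (('h',H),('r',R)):
    u=(Q[:,:2]-[x0,y0])@X*1e3; v=(Q[:,:2]-[x0,y0])@Y*1e3; z=Q[:,2]*1e3
    for lo in range(-140,120,5):
        k=(u>=lo)&(u<lo+5)
        if k.sum()>2: print(n,lo,k.sum(),'v',v[k].min().round(1),v[k].max().round(1),'z',np.percentile(z[k],90).round(1),u[k].min().round(1),u[k].max().round(1))
```

```text
board 4295 0.013071287450234781 (array([619.6, 177.4]), array([116. ,  89.8]), 2.93)
handle [225 156  18  43 572] [0.5445 0.1726 0.0683] (array([544.4, 173.3]), array([49.2, 17.6]), 2.79) [0.0642 0.0688 0.0709 0.0715]
rod 931 [0.6211 0.1766 0.0667] (array([617. , 177.4]), array([116.,  44.]), 20.45) [0.0657 0.0695]
axis yaw 3.151361 0.59193504 0.17505665
h -75 18 v -6.3 6.5 z 70.0 -72.1 -70.0
h -70 59 v -7.8 8.6 z 70.3 -69.8 -65.1
h -65 55 v -7.8 8.5 z 70.1 -64.7 -60.0
h -60 59 v -7.4 8.1 z 70.4 -59.8 -55.0
h -55 62 v -7.5 8.6 z 70.2 -54.9 -50.0
h -50 60 v -7.8 8.5 z 70.0 -50.0 -45.1
h -45 62 v -7.9 8.1 z 70.4 -45.0 -40.3
h -40 61 v -7.4 8.5 z 70.4 -39.8 -35.0
h -35 70 v -7.8 9.5 z 70.5 -35.0 -30.1
h -30 52 v -8.0 9.5 z 70.2 -29.8 -25.6
h -25 14 v -8.1 8.9 z 71.5 -24.9 -22.9
r -25 28 v -37.3 9.6 z 153.5 -23.8 -20.1
r -20 54 v -8.4 8.6 z 70.2 -20.0 -15.0
r -15 37 v -3.2 4.8 z 66.7 -15.0 -10.4
r -10 33 v -3.7 5.4 z 66.7 -9.8 -5.8
r -5 73 v -9.4 9.3 z 71.1 -5.0 -0.0
r 0 47 v -5.5 5.6 z 68.1 0.3 4.8
r 5 52 v -5.7 6.6 z 68.8 5.1 9.7
r 10 44 v -4.9 5.1 z 67.9 10.1 14.9
r 15 39 v -4.2 4.8 z 66.8 15.0 20.0
r 20 39 v -3.7 4.6 z 66.4 20.1 24.7
r 25 39 v -4.0 4.0 z 66.4 25.4 30.0
r 30 35 v -4.2 4.7 z 66.5 30.0 35.0
r 35 38 v -3.6 4.4 z 66.4 35.0 39.6
r 40 40 v -3.9 4.0 z 67.1 40.2 44.7
r 45 40 v -4.1 4.5 z 66.6 45.4 49.9
r 50 39 v -3.6 4.4 z 66.7 50.1 54.8
r 55 38 v -3.9 3.9 z 66.5 55.0 59.9
r 60 46 v -5.0 4.6 z 66.8 60.0 65.0
r 65 42 v -4.4 4.3 z 66.1 65.1 70.0
r 70 43 v -4.6 5.1 z 66.5 70.0 75.0
r 75 44 v -4.1 4.6 z 66.9 75.0 79.9
r 80 39 v -4.3 4.1 z 66.1 80.0 84.7
```

Request:
move_arm([
  [-0.006,-0.03,0.05,-0.05,60],
  [-0.011,-0.059,0.1,-0.1,60],
  [-0.011,-0.059,0.17,-0.103,60],
  [-0.011,-0.059,0.24,-0.103,60],
  [-0.011,-0.059,0.27,-0.103,60],
  [-0.011,-0.059,0.27,-0.103,60],
  [-0.011,-0.059,0.27,-0.103,60],
  [-0.011,-0.059,0.27,-0.103,60],
])

```text
t: 4.3
tcp_pos: [0.5456, 0.1737, 0.1163]
tool_rot: [1.0, 0.027, 0.001, -0.0]
force: [0.4, 0.1, -0.5]
finger_gap: 0.603
```

```bash
python3 -c "
from h import *
go([.5447,.1728,.054],0.0515)
p,d,c=snap('wrist','w4')
snap('scene','s4')
P=cloud(c,d); hsv=cv2.cvtColor(p,cv2.COLOR_RGB2HSV)
hd=(P[...,2]>.06)&(P[...,2]<.08)&(hsv[...,1]>90)&(p[...,0]<110)&(P[...,0]>.5)&(P[...,0]<.58)&(abs(P[...,1]-.173)<.02); H=P[hd]; print(rect(H),hd.sum(),np.percentile(H[:,2],90))
cv2.imwrite('pics/w4b.png',cv2.resize(p[:,:,::-1],(640,480),interpolation=2))"
```

```text
t 4.3 tcp [0.5456 0.1737 0.1163] yaw 0.0539 q [0.11 0.57 1.65 0.   0.92 1.63] F [ 0.45  0.11 -0.51] gap 0.603
UNITS [-0.0028  0.0022  0.1558] twist 0.0048 dist 0.062 tooldown [ 2.e-03  2.e-04 -1.e+00]
(array([550.1, 175.6]), array([25.3, 60.1]), 88.14) 1249 0.07043057300451805
```

View pics/w4b.png

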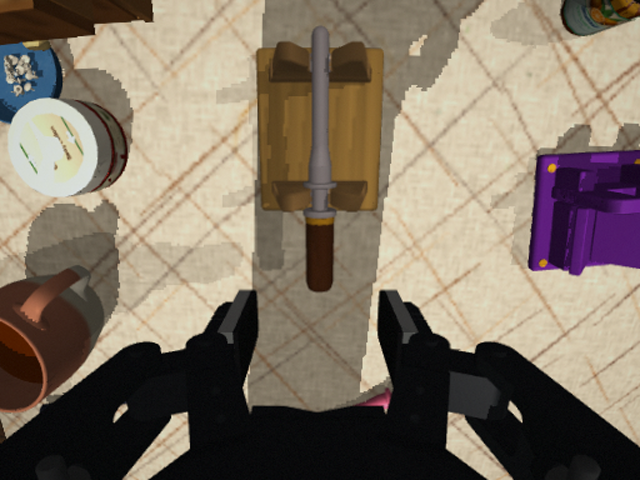

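The handle, at (319,255), is centred between the pads (257 and 378). Descend.

Request:
move_arm([
  [-0.002,0.002,0.03,0.005,60],
  [-0.002,0.002,0.06,0.005,60],
  [-0.002,0.002,0.09,0.005,55],
  [-0.002,0.002,0.12,0.005,50],
  [-0.002,0.002,0.14,0.005,50],
  [-0.002,0.002,0.156,0.005,50],
  [-0.002,0.002,0.156,0.005,50],
  [-0.002,0.002,0.156,0.005,50],
])

```text
t: 5.07
tcp_pos: [0.5441, 0.173, 0.0533]
tool_rot: [1.0, 0.026, 0.0, -0.0]
force: [-0.2, 0.5, -0.5]
finger_gap: 0.5
```

```bash
python3 -c "
from h import *
go([.5447,.1728,.054],0.0515)
snap('side','d5')"
```

```text
t 5.0667 tcp [0.5441 0.173  0.0533] yaw 0.0518 q [0.11 0.67 1.69 0.   0.78 1.63] F [-0.18  0.48 -0.48] gap 0.5
UNITS [ 0.0016  0.0006 -0.0017] twist 0.0006 dist 0.001 tooldown [ 5.e-04  1.e-04 -1.e+00]
```

Request:
move_arm([
  [0,0,0,0,30],
  [0,0,0,0,15],
  [0,0,0,0,5],
  [0,0,0,0,0],
  [0,0,0,0,0],
  [0,0,0,0,0],
  [0,0,0,0,0],
  [0,0,0,0,0],
], force=100)

```text
t: 5.78
tcp_pos: [0.5438, 0.1729, 0.053]
tool_rot: [1.0, 0.026, -0.0, -0.0]
force: [0.3, -0.1, 0.2]
finger_gap: 0.0
```

```bash
python3 -c "
from h import *
go([.5447,.1728,.054],0.0515)"
```

```text
t 5.7833 tcp [0.5438 0.1729 0.053 ] yaw 0.0518 q [0.11 0.67 1.69 0.   0.78 1.63] F [ 0.29 -0.08  0.22] gap 0.0
UNITS [ 0.0022  0.0005 -0.0025] twist 0.0005 dist 0.001 tooldown [-0.  0. -1.]
```

The opening reads 0, so the fingers closed on nothing, or the spindle moved. Looking.

```bash
python3 -c "
from h import *
print(manip.sense()['finger_gap'])
p,d,c=snap('wrist','w6')
cv2.imwrite('pics/w6b.png',cv2.resize(p[:,:,::-1],(640,480),interpolation=2))
p,d,c=snap('scene','s6'); q,_,_=snap('side','d6')
cv2.imwrite('pics/c6.png',np.hstack([cv2.resize(x,None,fx=4,fy=4,interpolation=2)[:,:,::-1] for x in (p[200:300,150:250],q[140:240,210:310])]))"
```

```text
6.224912019077857e-05
```

View pics/w6b.png

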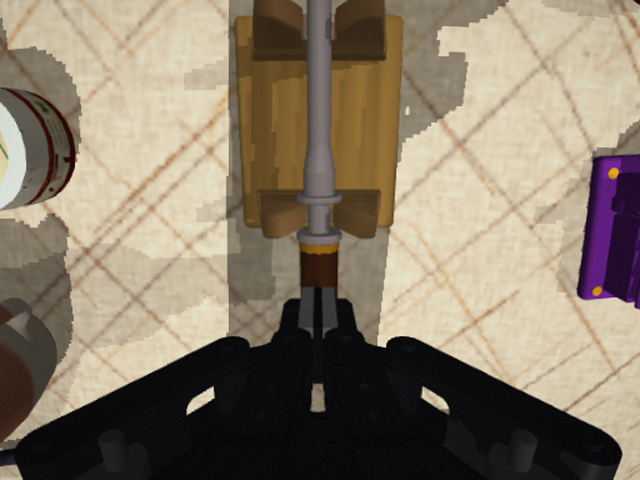

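View pics/c6.png

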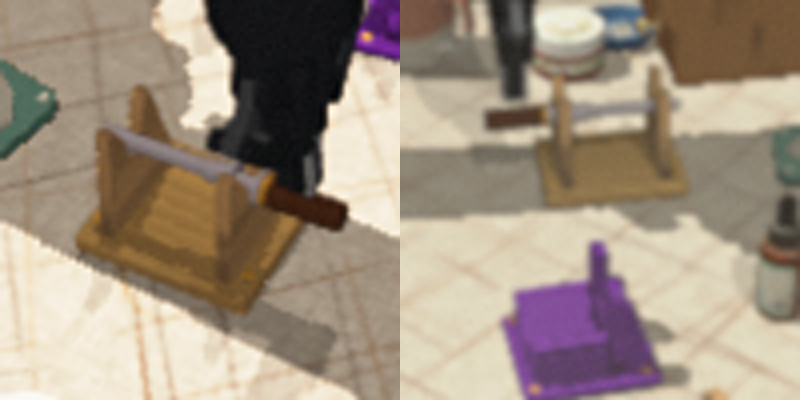

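```bash
python3 -c "
from h import *
p,d,c=load('w6')
for n,uv in dict(handle=(255,210),handle2=(255,224),tipL=(246,233),tipR=(263,233),tipL2=(246,250),tipR2=(263,250),mid=(255,245),collar=(255,190),rod=(254,60)).items(): print(n,pts(c,d,[uv]).round(4))
b=p[180:310,190:320]; cv2.imwrite('pics/c6w.png',cv2.resize(b[:,:,::-1],None,fx=4.6,fy=4.6,interpolation=2))
p,d,c=load('d6')
print('side');P=cloud(c,d)
for n,uv in dict(handle=(233,169),hback=(240,168),tip=(238,162),tip2=(240,158),tip3=(238,150)).items(): print(n,pts(c,d,[uv]).round(4))
p,d,c=load('s6')
for n,uv in dict(handle=(226,250),handle2=(231,252),fing=(227,242),fing2=(225,236)).items(): print(n,pts(c,d,[uv]).round(4))
"
```

```text
handle [[0.5605 0.1736 0.0704]]
handle2 [[0.5522 0.1731 0.0704]]
tipL [[0.5542 0.1778 0.0878]]
tipR [[0.5546 0.1693 0.0877]]
tipL2 [[0.5543 0.1773 0.1064]]
tipR2 [[0.5551 0.1699 0.1071]]
mid [[0.5543 0.1733 0.101 ]]
collar [[0.5722 0.1742 0.071 ]]
rod [[0.6384 0.1783 0.0663]]
side
handle [[0.5266 0.1638 0.0689]]
hback [[0.5489 0.1663 0.0695]]
tip [[0.5431 0.1594 0.0959]]
tip2 [[0.5497 0.1582 0.1104]]
tip3 [[0.5429 0.1174 0.1611]]
handle [[0.5396 0.178  0.0707]]
handle2 [[0.5273 0.1774 0.0701]]
fing [[0.5334 0.1801 0.103 ]]
fing2 [[0.5328 0.1859 0.1281]]
```

View pics/c6w.png

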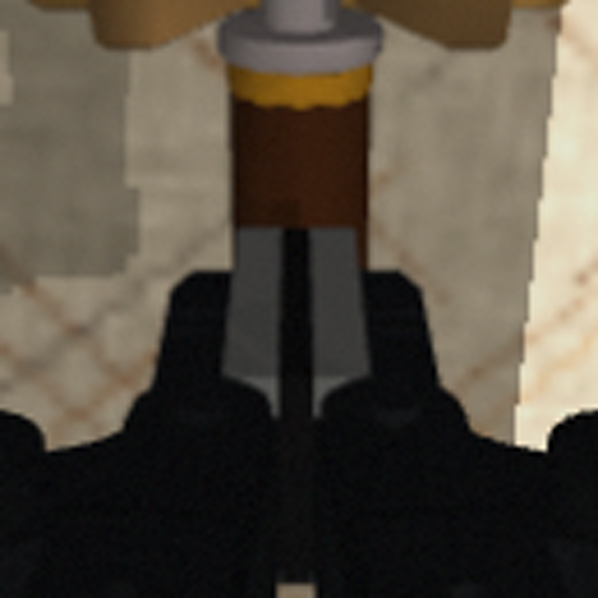

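```bash
python3 -c "
from h import *
for nm,tz in (('w1',.319),('w2',.2251),('w4',.1163),('w6',.053)):
    p,d,c=load(nm); P=cloud(c,d); tx=c[2][0,3]
    T=c[2]
    # finger points: within 60mm laterally, near
    m=(P[...,2]>tz-.06)&(P[...,2]<tz+.1)&(d<.25)&(d>0)
    Q=P[m]
    print(nm,'n',len(Q),'min z rel tcp',np.percentile(Q[:,2]-tz,[0,1,2,5]).round(4), 'cam z-tcp',T[2,3]-tz)
    vs,us=np.where(m); o=np.argsort(Q[:,2])[:5]; print([(us[i],vs[i],Q[i].round(3).tolist()) for i in o])
"
```

```text
w1 n 15768 min z rel tcp [0.0382 0.0428 0.0449 0.0501] cam z-tcp 0.16861670484185237
[(np.int64(340), np.int64(249), [0.521, -0.246, 0.357]), (np.int64(339), np.int64(262), [0.514, -0.246, 0.358]), (np.int64(340), np.int64(251), [0.52, -0.245, 0.358]), (np.int64(169), np.int64(261), [0.514, -0.159, 0.358]), (np.int64(168), np.int64(249), [0.521, -0.16, 0.358])]
w2 n 15701 min z rel tcp [0.039  0.0428 0.045  0.0502] cam z-tcp 0.16888740082380196
[(np.int64(168), np.int64(250), [0.601, -0.159, 0.264]), (np.int64(169), np.int64(262), [0.594, -0.159, 0.264]), (np.int64(340), np.int64(251), [0.6, -0.245, 0.264]), (np.int64(341), np.int64(242), [0.605, -0.245, 0.264]), (np.int64(340), np.int64(249), [0.602, -0.245, 0.264])]
w4 n 28419 min z rel tcp [-0.06   -0.0574 -0.0551 -0.0521] cam z-tcp 0.16895514424368635
[(np.int64(264), np.int64(54), [0.657, 0.173, 0.056]), (np.int64(263), np.int64(159), [0.579, 0.169, 0.056]), (np.int64(218), np.int64(45), [0.661, 0.207, 0.056]), (np.int64(247), np.int64(55), [0.655, 0.185, 0.056]), (np.int64(262), np.int64(152), [0.584, 0.17, 0.056])]
w6 n 152557 min z rel tcp [-0.0575 -0.0554 -0.0552 -0.0549] cam z-tcp 0.1687731871283517
[(np.int64(412), np.int64(36), [0.674, 0.064, -0.004]), (np.int64(435), np.int64(10), [0.694, 0.05, -0.004]), (np.int64(480), np.int64(21), [0.691, 0.013, -0.004]), (np.int64(496), np.int64(69), [0.658, -0.008, -0.004]), (np.int64(163), np.int64(23), [0.672, 0.245, -0.004])]
```

All three cameras put the shut fingertips about 31 mm above the reported TCP height (at z ≈ 0.085), not 11 mm below it. The fingers therefore closed above the handle, which was not touched. Sideways the report agrees. I'll reopen and go about 41 mm lower in two steps, watching the force.

Request:
move_arm([
  [0,0,0,0,50],
  [0,0,0,0,50],
  [0,0,0,0,50],
  [0,0,0,0,50],
  [0.002,0,0.01,0,50],
  [0.002,0,0.025,0,50],
  [0.002,0,0.05,0,50],
  [0.002,0,0.05,0,50],
], force=100)

```text
t: 6.6
tcp_pos: [0.543, 0.1728, 0.0309]
tool_rot: [1.0, 0.026, -0.002, 0.0]
force: [-0.1, -0.1, -0.8]
finger_gap: 0.498
```

```bash
python3 -c "
from h import *
go([.5447,.1728,.012],0.0515)
p,d,c=snap('wrist','w7')
q,e,g=snap('side','d7')
cv2.imwrite('pics/c7.png',np.hstack([p[:,:,::-1][:380,100:400],cv2.resize(q,None,fx=3.8,fy=3.8,interpolation=2)[:,:,::-1][532:912,798:1198]]))
"
```

```text
t 6.6 tcp [0.543  0.1728 0.0309] yaw 0.0517 q [ 0.11  0.71  1.7  -0.    0.74  1.63] F [-0.12 -0.08 -0.77] gap 0.498
UNITS [0.0044 0.0001 0.0471] twist 0.0005 dist 0.019 tooldown [-3.8e-03 -5.0e-04 -1.0e+00]
```

View pics/c7.png

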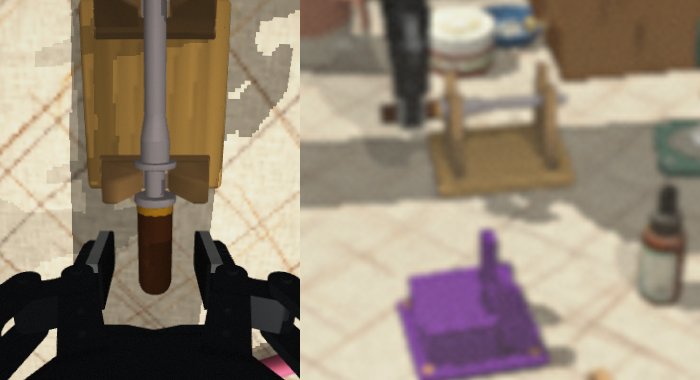

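Now the fingers straddle the handle at (155,250). Go down the remaining 19 mm and close.

Request:
move_arm([
  [0.003,0,0.02,0,50],
  [0.003,0,0.047,0,50],
  [0.003,0,0.047,0,50],
  [0.003,0,0.047,0,50],
  [0.003,0,0.047,0,50],
  [0.003,0,0.047,0,50],
  [0.003,0,0.047,0,40],
  [0.003,0,0.047,0,30],
], force=100)

```text
t: 7.37
tcp_pos: [0.5461, 0.1731, 0.0146]
tool_rot: [1.0, 0.026, 0.0, -0.0]
force: [0.5, 0.2, -0.4]
finger_gap: 0.304
```

```bash
python3 -c "
from h import *
go([.5447,.1728,.012],0.0515)
"
```

```text
t 7.3667 tcp [0.5461 0.1731 0.0146] yaw 0.0518 q [0.11 0.73 1.7  0.   0.71 1.63] F [ 0.47  0.23 -0.43] gap 0.304
UNITS [-0.0034  0.0006  0.0064] twist 0.0006 dist 0.003 tooldown [ 7.e-04  1.e-04 -1.e+00]
```

Request:
move_arm([
  [-0.003,0,0.006,0,30],
  [-0.003,0,0.006,0,15],
  [-0.003,0,0.006,0,5],
  [-0.003,0,0.006,0,0],
  [-0.003,0,0.006,0,0],
  [-0.003,0,0.006,0,0],
  [-0.003,0,0.006,0,0],
  [-0.003,0,0.006,0,0],
], force=100)

```text
t: 8.03
tcp_pos: [0.5443, 0.173, 0.0118]
tool_rot: [1.0, 0.026, -0.0, 0.0]
force: [-0.6, -0.5, 1.7]
finger_gap: 0.181
```

```bash
python3 -c "
from h import *
go([.5447,.1728,.012],0.0515)
p,d,c=snap('wrist','w8'); cv2.imwrite('pics/w8b.png',cv2.resize(p[:,:,::-1],(640,480),interpolation=2))
"
```

```text
t 8.0333 tcp [0.5443 0.173  0.0118] yaw 0.0519 q [ 0.11  0.74  1.7  -0.    0.7   1.63] F [-0.63 -0.51  1.65] gap 0.181
UNITS [ 0.0011  0.0004 -0.0005] twist 0.0008 dist 0.001 tooldown [-6.e-04 -1.e-04 -1.e+00]
```

View pics/w8b.png

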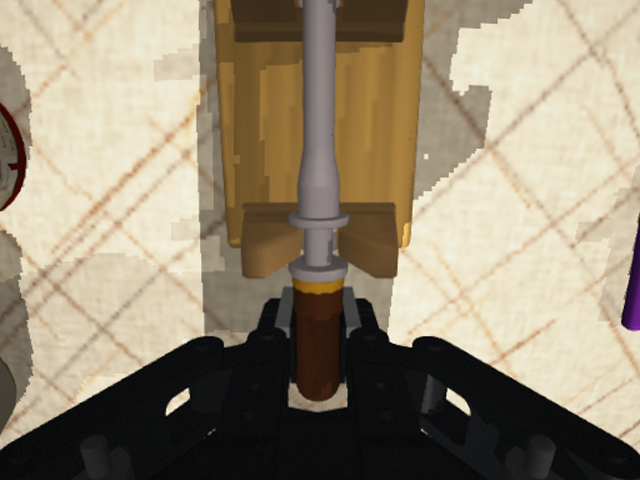

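Grasped: the opening is 0.181 and the handle at (320,345) lies between the pads. Lift straight up, checking for sag.

Request:
move_arm([
  [0,0,-0.01,0,0],
  [0,0,-0.03,0,0],
  [0,0,-0.06,0,0],
  [0,0,-0.1,0,0],
  [0,0,-0.15,0,0],
  [0,0,-0.2,0,0],
  [0,0,-0.25,0,0],
  [0,0,-0.25,0,0],
], force=100)

```text
t: 8.75
tcp_pos: [0.548, 0.1735, 0.1168]
tool_rot: [1.0, 0.026, 0.005, -0.0]
force: [0.4, 0.0, -1.0]
finger_gap: 0.177
```

```bash
python3 -c "
from h import *
go([.4537,-.2572,.1028],0.2985)
p,d,c=snap('wrist','w9'); P=cloud(c,d); 
q,e,g=snap('side','d9');
cv2.imwrite('pics/c9.png',np.hstack([p[:380,100:400,::-1],cv2.resize(q,None,fx=3.8,fy=3.8,interpolation=2)[:,:,::-1][342:722,798:1198]]))
s=manip.sense()['tcp_pos']; print(s)
hsv=cv2.cvtColor(p,cv2.COLOR_RGB2HSV)
rod=(P[...,2]>.12)&(hsv[...,1]<60)&(P[...,0]>s[0]+.03)&(P[...,2]<.2)&(abs(P[...,1]-.176)<.02); R=P[rod]
X=np.array([np.cos(.052),np.sin(.052)]); u=(R[:,:2]-s[:2])@X; v=(R[:,:2]-s[:2])@[-X[1],X[0]]
for lo in np.arange(.02,.15,.01):
    k=(u>=lo)&(u<lo+.01)
    if k.sum(): print(lo.round(2),k.sum(),'z',np.percentile(R[k,2],90).round(4),'v',np.round((v[k].min()+v[k].max())/2,4),u[k].max().round(4))
"
```

```text
t 8.75 tcp [0.548  0.1735 0.1168] yaw 0.052 q [0.11 0.57 1.65 0.   0.91 1.63] F [ 0.42  0.04 -0.97] gap 0.177
UNITS [-0.2919  1.0632  0.0315] twist -0.493 dist 0.441 tooldown [ 0.0099  0.0012 -1.    ]
[0.54545879 0.17315696 0.11335204]
0.02 18 z 0.175 v -0.006 0.03
0.03 793 z 0.1735 v 0.0002 0.04
0.04 833 z 0.176 v 0.0005 0.05
0.05 817 z 0.1735 v 0.0005 0.06
0.06 705 z 0.1726 v 0.0005 0.0697
0.07 646 z 0.1718 v 0.0004 0.0799
0.08 681 z 0.1719 v 0.0002 0.0899
0.09 717 z 0.172 v 0.0004 0.1
0.1 785 z 0.1721 v 0.0003 0.11
0.11 111 z 0.1717 v 0.0003 0.1128
```

View pics/c9.png

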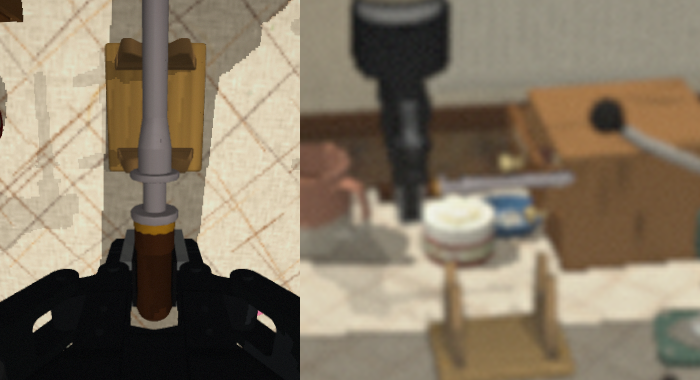

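The spindle is level: the rod's top is at 172 mm all along, and it is centred to 0.4 mm. Carry it to in front of the cradle.

Request:
move_arm([
  [-0.015,0.04,0,-0.03,0],
  [-0.04,0.12,0,-0.06,0],
  [-0.065,0.21,0,-0.1,0],
  [-0.09,0.3,0,-0.15,0],
  [-0.12,0.39,0,-0.2,0],
  [-0.15,0.48,0,-0.25,0],
  [-0.18,0.57,0,-0.3,0],
  [-0.21,0.64,0,-0.33,0],
], force=100)

```text
t: 9.52
tcp_pos: [0.4728, -0.0892, 0.1109]
tool_rot: [0.994, 0.108, -0.001, -0.0]
force: [0.3, 0.8, 0.1]
finger_gap: 0.179
```

```bash
python3 -c "
from h import *
go([.4537,-.2572,.1028],0.2985)"
```

```text
t 9.5167 tcp [ 0.4728 -0.0892  0.1109] yaw 0.2171 q [-0.42  0.49  1.88 -0.    0.78  0.94] F [0.31 0.78 0.11] gap 0.179
UNITS [-0.1372  0.3999  0.0204] twist -0.1628 dist 0.169 tooldown [-1.3e-03  1.0e-04 -1.0e+00]
```

Request:
move_arm([
  [-0.03,0.08,0,-0.03,0],
  [-0.055,0.16,0,-0.06,0],
  [-0.08,0.24,0,-0.1,0],
  [-0.11,0.32,0,-0.14,0],
  [-0.14,0.38,0.01,-0.16,0],
  [-0.14,0.38,0.02,-0.16,0],
  [-0.14,0.38,0.02,-0.16,0],
  [-0.14,0.38,0.02,-0.16,0],
], force=100)

```text
t: 10.18
tcp_pos: [0.4508, -0.2463, 0.1027]
tool_rot: [0.989, 0.148, -0.001, -0.002]
force: [-0.0, 0.1, -1.7]
finger_gap: 0.179
```

```bash
python3 -c "
from h import *
go([.4537,-.2572,.0428],0.2985)
p,d,c=snap('wrist','w10'); cv2.imwrite('pics/w10b.png',cv2.resize(p[:,:,::-1],(640,480),interpolation=2))"
```

```text
t 10.1833 tcp [ 0.4508 -0.2463  0.1027] yaw 0.2961 q [-0.72  0.53  1.8   0.    0.81  0.56] F [-0.04  0.1  -1.69] gap 0.179
UNITS [-0.0007  0.0288  0.1497] twist -0.0048 dist 0.061 tooldown [-0.0027  0.0027 -1.    ]
```

View pics/w10b.png

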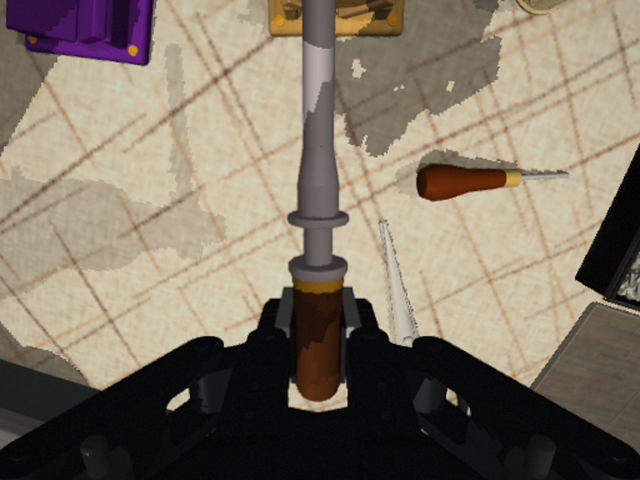

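Request:
move_arm([
  [0,0.015,0.04,0,0],
  [0,0.029,0.08,-0.004,0],
  [0,0.029,0.12,-0.004,0],
  [0,0.029,0.16,-0.004,0],
  [0,0.029,0.2,-0.004,0],
  [0,0.029,0.23,-0.004,0],
  [0,0.029,0.25,-0.004,0],
  [0,0.029,0.25,-0.004,0],
], force=100)

```text
t: 10.9
tcp_pos: [0.4547, -0.2565, 0.0025]
tool_rot: [0.989, 0.15, -0.001, -0.001]
force: [-0.1, -0.4, -1.6]
finger_gap: 0.177
```

```bash
python3 -c "
from h import *
go([.4537,-.2572,.0028],0.2985)
p,d,c=snap('scene','s11'); q,e,g=snap('side','d11'); w,f,k=snap('wrist','w11')
cv2.imwrite('pics/c11.png',np.hstack([cv2.resize(x,(400,400),interpolation=2)[:,:,::-1] for x in (p[110:220,230:340],q[210:320,190:300])]))
go([.4537,-.2572,.0028],0.2985)
"
```

```text
t 10.9 tcp [ 0.4547 -0.2565  0.0025] yaw 0.3007 q [-0.73  0.72  1.83  0.    0.59  0.54] F [-0.05 -0.4  -1.58] gap 0.177
UNITS [-0.0029  0.0009 -0.0009] twist 0.0044 dist 0.001 tooldown [-0.0027  0.0025 -1.    ]
t 11.05 tcp [ 0.4559 -0.2583  0.0043] yaw 0.2998 q [-0.73  0.72  1.83  0.    0.59  0.54] F [ 0.87  0.3  -0.75] gap 0.18
UNITS [-0.0044 -0.0042  0.0039] twist 0.0026 dist 0.003 tooldown [ 6.e-04 -5.e-04 -1.e+00]
```

View pics/c11.png

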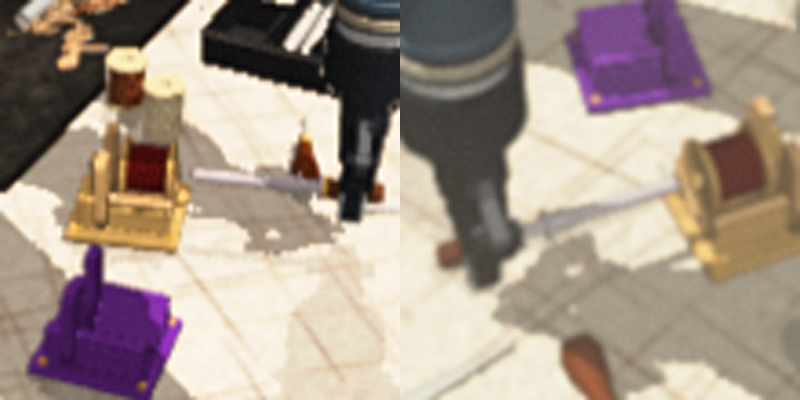

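```bash
cat >> h.py <<'E'
A=np.radians(17.1); CX=np.array([np.cos(A),np.sin(A)]); CY=np.array([-np.sin(A),np.cos(A)]); B0=np.array([.6324,-.2022])
def rodline(nm,zlo=.045,zhi=.09):
    p,d,c=load(nm); P=cloud(c,d); hsv=cv2.cvtColor(p,cv2.COLOR_RGB2HSV)
    q=(P[...,:2]-B0)@np.array([CX,CY]).T*1e3
    s=manip.sense()['tcp_pos']; o=(s[:2]-B0)@np.array([CX,CY]).T*1e3; print('tcp uvz',o.round(1),s[2].round(4))
    m=(P[...,2]>zlo)&(P[...,2]<zhi)&(hsv[...,1]<70)&(q[...,0]>o[0]+30)&(abs(q[...,1]-o[1])<15)&(q[...,0]<-35)
    n,l,st,_=cv2.connectedComponentsWithStats(m.astype(np.uint8)); m=l==1+np.argmax(st[1:,4])
    u,v,z=q[m][:,0],q[m][:,1],P[m][:,2]*1e3
    for lo in range(30,140,8):
        k=(u-o[0]>=lo)&(u-o[0]<lo+8)
        if k.sum()>5: print(lo,k.sum(),'v mid',np.round((np.percentile(v[k],2)+np.percentile(v[k],98))/2,2),'w',np.round(np.percentile(v[k],98)-np.percentile(v[k],2),1),'ztop',np.percentile(z[k],95).round(1),'umax',u[k].max().round(1))
E
python3 -c "
from h import *
rodline('w11')
import sys
# side / scene rod
for nm in ('s11','d11'):
    p,d,c=load(nm); P=cloud(c,d); q=(P[...,:2]-B0)@np.array([CX,CY]).T*1e3; hsv=cv2.cvtColor(p,cv2.COLOR_RGB2HSV)
    m=(q[...,0]>-130)&(q[...,0]<-42)&(abs(q[...,1])<15)&(P[...,2]>.035)&(P[...,2]<.08)
    u,v,z=q[m][:,0],q[m][:,1],P[m][:,2]*1e3
    print(nm,m.sum())
    for lo in range(-130,-42,12):
        k=(u>=lo)&(u<lo+12)
        if k.sum()>3: print(lo,k.sum(),'v',np.median(v[k]).round(1),v[k].min().round(1),v[k].max().round(1),'z',np.median(z[k]).round(1),np.percentile(z[k],98).round(1),u[k].max().round(1))
"
```

```text
tcp uvz [-185.2   -1.7] 0.0043
30 419 v mid -0.76 w 9.4 ztop 58.4 umax -147.2
38 682 v mid -0.65 w 18.8 ztop 63.3 umax -139.3
46 668 v mid -0.68 w 13.1 ztop 60.4 umax -131.2
54 666 v mid -0.5 w 12.5 ztop 60.0 umax -123.2
62 554 v mid -0.63 w 10.3 ztop 58.7 umax -115.3
70 530 v mid -0.64 w 9.4 ztop 58.5 umax -107.2
78 545 v mid -0.61 w 9.3 ztop 58.3 umax -99.2
86 588 v mid -0.78 w 9.6 ztop 58.4 umax -91.2
94 602 v mid -0.73 w 9.4 ztop 58.3 umax -83.2
102 559 v mid -0.74 w 9.2 ztop 58.3 umax -75.5
s11 90
-130 17 v 5.1 -0.4 8.5 z 56.2 59.1 -118.2
-118 13 v 2.7 0.5 8.4 z 55.0 58.1 -106.2
-106 12 v 3.8 -0.4 6.6 z 53.8 57.0 -94.2
-94 15 v 2.8 -2.1 6.5 z 54.4 57.5 -82.0
-82 12 v 3.6 0.1 7.5 z 54.9 57.1 -70.3
-70 14 v 3.9 -3.7 7.6 z 54.6 57.7 -58.3
-58 7 v 1.6 -0.4 4.0 z 54.7 56.5 -51.7
d11 148
-130 28 v -4.6 -8.3 4.7 z 57.3 59.9 -118.5
-118 21 v -3.9 -6.0 1.2 z 56.5 59.4 -106.2
-106 24 v -3.8 -6.3 2.1 z 56.5 58.7 -94.3
-94 22 v -3.4 -6.8 3.4 z 55.6 58.4 -82.5
-82 22 v -3.8 -7.5 1.5 z 56.5 59.0 -70.7
-70 23 v -3.8 -5.8 2.0 z 55.4 59.2 -58.0
-58 8 v -3.3 -5.5 -0.1 z 56.5 58.6 -53.4
```

```bash
python3 -c "
from h import *
for nm in ('w1','w2'):
    p,d,c=load(nm); P=cloud(c,d); q=(P[...,:2]-B0)@np.array([CX,CY]).T*1e3; u,v,z=q[...,0],q[...,1],P[...,2]*1e3
    def mid(k,t): print(nm,t,k.sum(),'v',np.round([np.percentile(v[k],1),np.percentile(v[k],99)],1),'mid',np.round((np.percentile(v[k],1)+np.percentile(v[k],99))/2,2))
    base=(abs(v)<45)&(z<85)
    mid(base&(u>14)&(u<22)&(z>70),'fence')
    mid(base&(u>-42)&(u<-33)&(z>60),'nearfl')
    mid(base&(u>0)&(u<6)&(z>60),'farfl')
    mid(base&(u>-30)&(u<0)&(z>60),'thread')
    hsv=cv2.cvtColor(p,cv2.COLOR_RGB2HSV); r=base&((hsv[...,0]<8)|(hsv[...,0]>172))&(p[...,0]<140)&(p[...,1]<40)&(z>60)
    # apex by quadratic fit z(v)
    for t,k in (('red',r),('nf',base&(u>-40)&(u<-35)&(z>72)),('ff',base&(u>1)&(u<5)&(z>72))):
        a=np.polyfit(v[k],z[k],2); print(t,'apex v',(-a[1]/2/a[0]).round(2),'z',np.polyval(a,-a[1]/2/a[0]).round(2),'R',(-.5/a[0]).round(1))
"
```

```text
w1 fence 187 v [-32.   31.4] mid -0.33
w1 nearfl 133 v [-22.9  23.9] mid 0.47
w1 farfl 157 v [-23.2  22.7] mid -0.28
w1 thread 592 v [-17.4  18.4] mid 0.48
red apex v 0.6 z 72.24 R 15.9
nf apex v 0.51 z 77.24 R 26.8
ff apex v 0.39 z 77.65 R 23.6
w2 fence 263 v [-31.5  32.4] mid 0.46
w2 nearfl 241 v [-22.7  23.8] mid 0.56
w2 farfl 230 v [-23.1  23.5] mid 0.19
w2 thread 819 v [-17.6  18.3] mid 0.35
red apex v 0.3 z 72.25 R 15.5
nf apex v 0.54 z 77.7 R 24.9
ff apex v 0.4 z 77.28 R 26.7
```

Rod axis measured at z=53.4 and v=−0.7 mm; reel axis at v=+0.45. I'll shift 1.1 mm left and advance slowly.

Request:
move_arm([
  [0.003,-0.002,0,0,0],
  [0.006,-0.003,0,0,0],
  [0.01,-0.003,0,0,0],
  [0.015,-0.003,0,0,0],
  [0.02,-0.003,0,0,0],
  [0.025,-0.003,0,0,0],
  [0.025,-0.003,0,0,0],
  [0.025,-0.003,0,0,0],
], force=100)

```text
t: 11.72
tcp_pos: [0.4647, -0.2545, 0.0038]
tool_rot: [0.989, 0.149, 0.0, 0.0]
force: [-0.2, -0.3, -1.2]
finger_gap: 0.179
```

```bash
python3 -c "
from h import *
snap('wrist','w12')
rodline('w12')
go([.4537,-.2572,.0028],0.2985)
p,d,c=snap('scene','s12'); q,e,g=snap('side','d12')
cv2.imwrite('pics/c12.png',np.hstack([cv2.resize(x,(400,400),interpolation=2)[:,:,::-1] for x in (p[130:190,240:300],q[230:290,240:300])]))
"
```

```text
tcp uvz [-175.8   -0.6] 0.0038
30 420 v mid -0.29 w 9.4 ztop 58.3 umax -137.8
38 684 v mid -0.2 w 18.9 ztop 63.1 umax -129.8
46 660 v mid -0.22 w 13.2 ztop 60.2 umax -121.8
54 668 v mid -0.02 w 12.6 ztop 59.8 umax -113.8
62 551 v mid -0.2 w 10.4 ztop 58.7 umax -106.0
70 544 v mid -0.2 w 9.4 ztop 58.3 umax -97.8
78 534 v mid -0.18 w 9.3 ztop 58.1 umax -89.9
86 582 v mid -0.35 w 9.5 ztop 58.3 umax -81.8
94 613 v mid -0.35 w 9.4 ztop 58.3 umax -73.8
102 569 v mid -0.33 w 9.3 ztop 58.1 umax -65.8
t 11.7667 tcp [ 0.4646 -0.2544  0.0038] yaw 0.2989 q [-0.71  0.72  1.81 -0.    0.6   0.56] F [-0.02  0.35 -1.66] gap 0.179
UNITS [-0.028  -0.0014  0.0024] twist 0.0008 dist 0.011 tooldown [-1.e-04  1.e-04 -1.e+00]
```

View pics/c12.png

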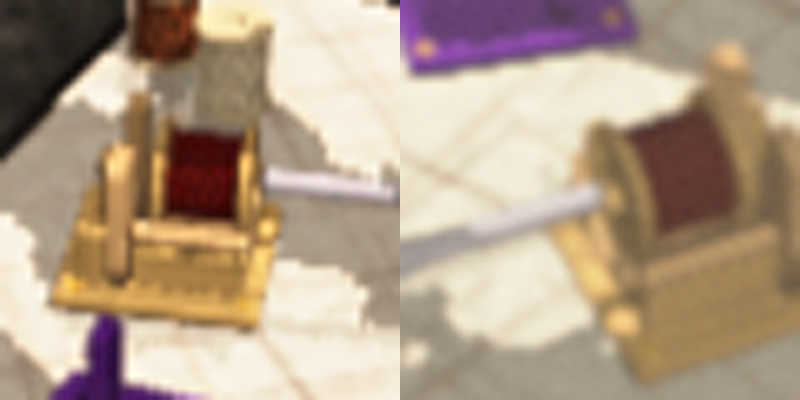

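Request:
move_arm([
  [0,-0.0018,0,0,0],
  [0.003,-0.0018,0,0,0],
  [0.008,-0.0018,0,0,0],
  [0.014,-0.0018,0,0,0],
  [0.02,-0.0018,0,0,0],
  [0.026,-0.0018,0,0,0],
  [0.032,-0.0018,0,0,0],
  [0.038,-0.0018,0,0,0],
], force=100)

```text
t: 12.53
tcp_pos: [0.4792, -0.2492, 0.0038]
tool_rot: [0.989, 0.149, 0.0, 0.0]
force: [-1.0, 1.1, -1.0]
finger_gap: 0.182
```

```bash
python3 -c "
from h import *
snap('wrist','w13')
rodline('w13')
go([.4537,-.2572,.0028],0.2985)
"
```

```text
tcp uvz [-1.598e+02 -1.000e-01] 0.0039
30 418 v mid 0.47 w 9.4 ztop 58.3 umax -121.8
38 694 v mid 0.56 w 18.7 ztop 63.2 umax -113.8
46 669 v mid 0.52 w 13.2 ztop 60.2 umax -105.8
54 660 v mid 0.71 w 12.5 ztop 59.9 umax -97.8
62 554 v mid 0.71 w 10.0 ztop 58.8 umax -89.9
70 528 v mid 0.54 w 9.4 ztop 58.1 umax -81.8
78 552 v mid 0.56 w 9.3 ztop 58.3 umax -73.8
86 585 v mid 0.39 w 9.6 ztop 58.3 umax -65.8
94 602 v mid 0.4 w 9.4 ztop 58.1 umax -57.8
102 535 v mid 0.42 w 9.2 ztop 58.1 umax -50.0
t 12.5833 tcp [ 0.4797 -0.2493  0.0039] yaw 0.2991 q [-0.69  0.73  1.79  0.    0.62  0.59] F [-0.15  0.46 -0.7 ] gap 0.181
UNITS [-0.0679 -0.0002  0.0026] twist 0.0011 dist 0.027 tooldown [ 7.e-04 -4.e-04 -1.e+00]
```

Request:
move_arm([
  [0.006,0,0,0,0],
  [0.012,0,0,0,0],
  [0.018,0,0,0,0],
  [0.024,0,0,0,0],
  [0.03,0,0,0,0],
  [0.036,0,0,0,0],
  [0.042,0,0,0,0],
  [0.048,0,0,0,0],
], force=100)

```text
t: 13.25
tcp_pos: [0.4974, -0.2436, 0.0038]
tool_rot: [0.989, 0.149, 0.0, -0.0]
force: [-0.2, -0.2, -0.4]
finger_gap: 0.181
```

```bash
python3 -c "
from h import *
snap('wrist','w14')
rodline('w14')
go([.4537,-.2572,.0028],0.2985)
"
```

```text
tcp uvz [-1.407e+02 -1.000e-01] 0.0039
30 418 v mid 0.47 w 9.4 ztop 58.3 umax -102.7
38 700 v mid 0.63 w 18.7 ztop 63.1 umax -94.7
46 663 v mid 0.55 w 13.2 ztop 60.2 umax -86.7
54 662 v mid 0.71 w 12.5 ztop 59.9 umax -78.7
62 550 v mid 0.72 w 10.0 ztop 58.5 umax -70.8
70 525 v mid 0.55 w 9.4 ztop 58.3 umax -62.7
78 539 v mid 0.38 w 8.9 ztop 58.3 umax -54.7
86 567 v mid 0.56 w 9.2 ztop 58.2 umax -46.7
94 602 v mid 0.41 w 9.4 ztop 58.2 umax -38.7
102 63 v mid 0.42 w 9.3 ztop 57.6 umax -37.6
t 13.3 tcp [ 0.498  -0.2437  0.0039] yaw 0.299 q [-0.66  0.74  1.75  0.    0.65  0.61] F [ 0.42 -0.14 -1.7 ] gap 0.18
UNITS [-0.1157 -0.0002  0.0026] twist 0.0009 dist 0.046 tooldown [ 7.e-04 -3.e-04 -1.e+00]
```

Request:
move_arm([
  [0.006,0,0,0,0],
  [0.012,0,0,0,0],
  [0.018,0,0,0,0],
  [0.024,0,0,0,0],
  [0.03,0,0,0,0],
  [0.036,0,0,0,0],
  [0.042,0,0,0,0],
  [0.048,0,0,0,0],
], force=100)

```text
t: 13.97
tcp_pos: [0.5158, -0.2379, 0.0038]
tool_rot: [0.989, 0.149, -0.0, -0.0]
force: [0.8, -1.2, -0.6]
finger_gap: 0.184
```

```bash
cat >> h.py <<'E'
def reelpos(nm):
    p,d,c=load(nm); P=cloud(c,d); hsv=cv2.cvtColor(p,cv2.COLOR_RGB2HSV)
    q=(P[...,:2]-B0)@np.array([CX,CY]).T*1e3; u,v,z=q[...,0],q[...,1],P[...,2]*1e3
    r=((hsv[...,0]<8)|(hsv[...,0]>172))&(p[...,0]<140)&(p[...,1]<40)&(abs(v)<12)&(u>-60)&(u<40)&(z>60)
    k=(abs(v)<10)&(z>70)&(z<85)&(u<25)&(u>-60)
    print(nm,'red u',np.percentile(u[r],[1,99]).round(1) if r.any() else None,'high(flange) u',np.percentile(u[k],[1,99]).round(1) if k.any() else None, 'n',k.sum(),'zmax',np.percentile(z[k],98).round(1) if k.any() else None)
def axial():
    s=manip.sense(); f=s['force']; o=(s['tcp_pos'][:2]-B0)@np.array([CX,CY]).T*1e3
    print('t',round(float(s['t']),2),'uvz',o.round(2),(s['tcp_pos'][2]*1e3).round(2),'Fax',(f[:2]@CX).round(2),'Flat',(f[:2]@CY).round(2),'Fz',f[2].round(2),'gap',round(float(s['finger_gap']),3))
E
python3 -c "
from h import *
snap('wrist','w15')
reelpos('w14');reelpos('w15');axial()
"
```

```text
w14 red u None high(flange) u [-39.5 -38.1] n 568 zmax 77.1
w15 red u [-33.  -17.3] high(flange) u [-38.9 -17.7] n 3895 zmax 78.2
t 14.02 uvz [-1.2144e+02 -7.0000e-02] 3.86 Fax 0.32 Flat -0.22 Fz -0.08 gap 0.177
```

Request:
move_arm([
  [0.005,0,0,0,0],
  [0.01,0,0,0,0],
  [0.015,0,0,0,0],
  [0.02,0,0,0,0],
  [0.025,0,0,0,0],
  [0.03,0,0,0,0],
  [0.036,0,0,0,0],
  [0.042,0,0,0,0],
], force=100)

```text
t: 14.68
tcp_pos: [0.5318, -0.233, 0.0038]
tool_rot: [0.989, 0.149, -0.0, -0.0]
force: [-0.5, -0.0, -0.2]
finger_gap: 0.179
```

```bash
python3 -c "
from h import *
axial(); snap('wrist','w16'); axial()
reelpos('w16')
"
```

```text
t 14.68 uvz [-105.22    0.13] 3.8 Fax -0.44 Flat 0.11 Fz -0.21 gap 0.179
t 14.73 uvz [-1.0464e+02 -1.0000e-01] 3.87 Fax 1.21 Flat 0.18 Fz -1.53 gap 0.185
w16 red u [-32.9  -0.9] high(flange) u [-38.6  -1. ] n 6386 zmax 77.8
```

Request:
move_arm([
  [0.0025,0,0,0,0],
  [0.005,0,0,0,0],
  [0.0075,0,0,0,0],
  [0.01,0,0,0,0],
  [0.0125,0,0,0,0],
  [0.015,0,0,0,0],
  [0.0175,0,0,0,0],
  [0.02,0,0,0,0],
], force=100)

```text
t: 15.4
tcp_pos: [0.5393, -0.2307, 0.0038]
tool_rot: [0.989, 0.149, -0.0, -0.0]
force: [-0.1, 0.8, -0.8]
finger_gap: 0.184
```

```bash
python3 -c "
from h import *
axial(); snap('wrist','w17'); axial()
reelpos('w17')
"
```

```text
t 15.4 uvz [-97.33   0.11] 3.8 Fax 0.16 Flat 0.78 Fz -0.84 gap 0.184
t 15.45 uvz [-97.09  -0.  ] 3.84 Fax 0.38 Flat 0.08 Fz 0.12 gap 0.184
w17 red u [-33.   -0.8] high(flange) u [-38.5   4.3] n 7687 zmax 78.2
```

Request:
move_arm([
  [0.0015,0,0,0,0],
  [0.003,0,0,0,0],
  [0.0045,0,0,0,0],
  [0.006,0,0,0,0],
  [0.0075,0,0,0,0],
  [0.009,0,0,0,0],
  [0.011,0,0,0,0],
  [0.0125,0,0,0,0],
], force=100)

```text
t: 16.12
tcp_pos: [0.544, -0.2293, 0.0037]
tool_rot: [0.989, 0.149, -0.0, -0.0]
force: [-0.7, -0.9, -0.6]
finger_gap: 0.182
```

```bash
python3 -c "
from h import *
axial(); snap('wrist','w18'); axial()
reelpos('w18')
"
```

```text
t 16.12 uvz [-92.46   0.13] 3.75 Fax -0.92 Flat -0.66 Fz -0.56 gap 0.182
t 16.17 uvz [-9.23e+01  9.00e-02] 3.77 Fax 0.35 Flat -0.19 Fz -1.07 gap 0.183
w18 red u [-32.5  -0.4] high(flange) u [-37.9   4.6] n 7629 zmax 78.3
```

The reel has begun to move (about 0.5 mm), so the cone has bedded at u≈−92.8, about 7 mm inside the mouth. Fence contact is expected near u≈−85.5.

Request:
move_arm([
  [0.0015,0,0,0,0],
  [0.003,0,0,0,0],
  [0.0045,0,0,0,0],
  [0.006,0,0,0,0],
  [0.0075,0,0,0,0],
  [0.009,0,0,0,0],
  [0.01,0,0,0,0],
  [0.01,0,0,0,0],
], force=100)

```text
t: 16.83
tcp_pos: [0.5478, -0.228, 0.0038]
tool_rot: [0.989, 0.149, -0.0, -0.0]
force: [-1.6, -1.0, -0.9]
finger_gap: 0.181
```

```bash
python3 -c "
from h import *
axial(); snap('wrist','w19'); axial()
reelpos('w19')
"
```

```text
t 16.83 uvz [-88.45   0.26] 3.79 Fax -1.78 Flat -0.51 Fz -0.91 gap 0.181
t 16.88 uvz [-88.41   0.24] 3.82 Fax -1.39 Flat -0.17 Fz 0.49 gap 0.18
w19 red u [-30.6   1.6] high(flange) u [-35.8   6.7] n 7834 zmax 78.6
```

Request:
move_arm([
  [0.001,0,0,0,0],
  [0.002,0,0,0,0],
  [0.003,0,0,0,0],
  [0.004,0,0,0,0],
  [0.005,0,0,0,0],
  [0.006,0,0,0,0],
  [0.007,0,0,0,0],
  [0.0075,0,0,0,0],
], force=100)

```text
t: 17.55
tcp_pos: [0.5508, -0.2272, 0.0038]
tool_rot: [0.989, 0.149, -0.0, -0.0]
force: [-0.7, -1.1, -1.1]
finger_gap: 0.179
```

```bash
python3 -c "
from h import *
axial(); snap('wrist','w20'); axial()
reelpos('w20')
"
```

```text
t 17.55 uvz [-85.35   0.14] 3.79 Fax -0.98 Flat -0.82 Fz -1.09 gap 0.179
t 17.6 uvz [-85.31   0.13] 3.8 Fax -1.14 Flat -0.31 Fz -1.3 gap 0.179
w20 red u [-27.6   4.5] high(flange) u [-32.9   9.8] n 7807 zmax 78.6
```

Request:
move_arm([
  [0.0004,0,0,0,0],
  [0.0008,0,0,0,0],
  [0.0012,0,0,0,0],
  [0.0016,0,0,0,0],
  [0.002,0,0,0,0],
  [0.0024,0,0,0,0],
  [0.0028,0,0,0,0],
  [0.003,0,0,0,0],
], force=100)

```text
t: 18.27
tcp_pos: [0.5519, -0.2268, 0.0038]
tool_rot: [0.989, 0.149, 0.0, -0.0]
force: [-0.7, -1.0, -0.6]
finger_gap: 0.182
```

```bash
python3 -c "
from h import *
axial(); snap('wrist','w21'); axial()
reelpos('w21')
"
```

```text
t 18.27 uvz [-84.18   0.12] 3.81 Fax -1.0 Flat -0.76 Fz -0.62 gap 0.182
t 18.32 uvz [-84.14   0.12] 3.81 Fax -0.09 Flat -0.72 Fz -1.77 gap 0.181
w21 red u [-26.4   5.7] high(flange) u [-31.7  10.9] n 7809 zmax 78.6
```

Request:
move_arm([
  [0.0002,0,0,0,0],
  [0.0004,0,0,0,0],
  [0.0006,0,0,0,0],
  [0.0008,0,0,0,0],
  [0.001,0,0,0,0],
  [0.0012,0,0,0,0],
  [0.0014,0,0,0,0],
  [0.0015,0,0,0,0],
], force=100)

```text
t: 18.98
tcp_pos: [0.5525, -0.2267, 0.0038]
tool_rot: [0.989, 0.149, 0.0, 0.0]
force: [-0.8, 0.1, -1.4]
finger_gap: 0.187
```

```bash
python3 -c "
from h import *
axial(); snap('wrist','w22'); axial()
reelpos('w22')
"
```

```text
t 18.98 uvz [-83.59   0.11] 3.82 Fax -0.7 Flat 0.3 Fz -1.39 gap 0.187
t 19.03 uvz [-83.6   0.1] 3.83 Fax -0.83 Flat 0.06 Fz -1.48 gap 0.178
w22 red u [-25.9   6.2] high(flange) u [-31.2  11.5] n 7813 zmax 78.6
```

Request:
move_arm([
  [0.0001,0,0,0,0],
  [0.0002,0,0,0,0],
  [0.0004,0,0,0,0],
  [0.0006,0,0,0,0],
  [0.0008,0,0,0,0],
  [0.001,0,0,0,0],
  [0.001,0,0,0,0],
  [0.001,0,0,0,0],
], force=100)

```text
t: 19.7
tcp_pos: [0.5529, -0.2265, 0.0038]
tool_rot: [0.989, 0.149, 0.0, 0.0]
force: [-0.7, -0.4, -0.7]
finger_gap: 0.182
```

```bash
python3 -c "
from h import *
axial(); snap('wrist','w23'); axial()
reelpos('w23')
"
```

```text
t 19.7 uvz [-83.14   0.12] 3.82 Fax -0.76 Flat -0.21 Fz -0.69 gap 0.182
t 19.75 uvz [-83.16   0.11] 3.81 Fax -0.77 Flat 0.25 Fz -0.41 gap 0.182
w23 red u [-25.4   6.7] high(flange) u [-30.7  12. ] n 7799 zmax 78.6
```

Request:
move_arm([
  [0.0001,0,0,0,0],
  [0.0002,0,0,0,0],
  [0.0004,0,0,0,0],
  [0.0006,0,0,0,0],
  [0.0008,0,0,0,0],
  [0.001,0,0,0,0],
  [0.001,0,0,0,0],
  [0.001,0,0,0,0],
], force=100)

```text
t: 20.42
tcp_pos: [0.5532, -0.2264, 0.0038]
tool_rot: [0.989, 0.149, 0.0, 0.0]
force: [0.1, -0.9, -0.3]
finger_gap: 0.181
```

```bash
python3 -c "
from h import *
axial(); snap('wrist','w24'); axial()
reelpos('w24')
"
```

```text
t 20.42 uvz [-82.8    0.11] 3.81 Fax -0.17 Flat -0.89 Fz -0.25 gap 0.181
t 20.47 uvz [-82.77   0.11] 3.82 Fax -1.08 Flat -0.04 Fz -1.58 gap 0.179
w24 red u [-25.    7.1] high(flange) u [-30.3  12.3] n 7788 zmax 78.6
```

Request:
move_arm([
  [0.0001,0,0,0,0],
  [0.0002,0,0,0,0],
  [0.0004,0,0,0,0],
  [0.0006,0,0,0,0],
  [0.0008,0,0,0,0],
  [0.001,0,0,0,0],
  [0.001,0,0,0,0],
  [0.001,0,0,0,0],
], force=100)

```text
t: 21.13
tcp_pos: [0.5535, -0.2264, 0.0038]
tool_rot: [0.989, 0.149, -0.0, -0.0]
force: [-1.5, -1.2, -0.9]
finger_gap: 0.183
```

```bash
python3 -c "
from h import *
axial(); snap('wrist','w25'); axial()
reelpos('w25')
"
```

```text
t 21.13 uvz [-82.55   0.09] 3.77 Fax -1.77 Flat -0.66 Fz -0.91 gap 0.183
t 21.18 uvz [-82.53   0.11] 3.79 Fax -2.12 Flat -0.13 Fz -0.97 gap 0.184
w25 red u [-24.9   7.2] high(flange) u [-30.2  12.4] n 7742 zmax 78.5
```

Fence contact is starting: −2 N, and the reel has stopped following. Smaller steps now.

Request:
move_arm([
  [0.0001,0,0,0,0],
  [0.0002,0,0,0,0],
  [0.0003,0,0,0,0],
  [0.0004,0,0,0,0],
  [0.0005,0,0,0,0],
  [0.0005,0,0,0,0],
  [0.0005,0,0,0,0],
  [0.0005,0,0,0,0],
], force=100)

```text
t: 21.85
tcp_pos: [0.5537, -0.2263, 0.0038]
tool_rot: [0.989, 0.149, -0.0, 0.0]
force: [-2.1, -2.5, -1.9]
finger_gap: 0.181
```

```bash
python3 -c "
from h import *
axial()
"
```

```text
t 21.85 uvz [-8.232e+01  8.000e-02] 3.81 Fax -2.77 Flat -1.73 Fz -1.89 gap 0.181
```

Request:
move_arm([
  [0.0002,0,0,0,0],
  [0.0004,0,0,0,0],
  [0.0006,0,0,0,0],
  [0.0008,0,0,0,0],
  [0.0008,0,0,0,0],
  [0.0008,0,0,0,0],
  [0.0008,0,0,0,0],
  [0.0008,0,0,0,0],
], force=100)

```text
t: 22.52
tcp_pos: [0.554, -0.2262, 0.0038]
tool_rot: [0.989, 0.149, -0.0, -0.0]
force: [-3.7, -1.5, -1.3]
finger_gap: 0.18
```

```bash
python3 -c "
from h import *
axial(); snap('wrist','w27'); axial()
reelpos('w27')
"
```

```text
t 22.52 uvz [-82.04   0.1 ] 3.76 Fax -4.0 Flat -0.38 Fz -1.26 gap 0.18
t 22.57 uvz [-82.02   0.1 ] 3.77 Fax -3.1 Flat -1.81 Fz -1.26 gap 0.178
w27 red u [-24.9   7.2] high(flange) u [-30.1  12.4] n 7663 zmax 78.5
```

Request:
move_arm([
  [0.0002,0,0,0,0],
  [0.0004,0,0,0,0],
  [0.0006,0,0,0,0],
  [0.0008,0,0,0,0],
  [0.001,0,0,0,0],
  [0.0012,0,0,0,0],
  [0.0012,0,0,0,0],
  [0.0012,0,0,0,0],
], force=100)

```text
t: 23.23
tcp_pos: [0.5542, -0.2262, 0.0037]
tool_rot: [0.989, 0.149, -0.0, -0.0]
force: [-3.8, -3.8, -1.4]
finger_gap: 0.178
```

```bash
python3 -c "
from h import *
axial(); snap('wrist','w28'); axial()
reelpos('w28')
rodline('w28')
"
```

```text
t 23.23 uvz [-81.76   0.09] 3.74 Fax -4.77 Flat -2.47 Fz -1.36 gap 0.178
t 23.28 uvz [-81.77   0.1 ] 3.75 Fax -4.84 Flat -2.58 Fz -2.13 gap 0.184
w28 red u [-24.8   7.3] high(flange) u [-30.1  12.5] n 7619 zmax 78.4
tcp uvz [-81.8   0.1] 0.0038
30 418 v mid 0.45 w 9.4 ztop 58.2 umax -43.8
38 666 v mid 0.3 w 18.5 ztop 62.8 umax -35.8
46 59 v mid 0.69 w 12.7 ztop 59.9 umax -35.0
```

Request:
move_arm([
  [0.0003,0,0,0,0],
  [0.0006,0,0,0,0],
  [0.0009,0,0,0,0],
  [0.0012,0,0,0,0],
  [0.0015,0,0,0,0],
  [0.0018,0,0,0,0],
  [0.002,0,0,0,0],
  [0.002,0,0,0,0],
], force=100)

```text
t: 23.95
tcp_pos: [0.5545, -0.2261, 0.0037]
tool_rot: [0.989, 0.149, -0.001, -0.0]
force: [-4.9, -3.8, -1.6]
finger_gap: 0.178
```

```bash
python3 -c "
from h import *
axial(); snap('wrist','w29'); axial()
reelpos('w29')
"
```

```text
t 23.95 uvz [-81.51   0.11] 3.67 Fax -5.8 Flat -2.18 Fz -1.63 gap 0.178
t 24.0 uvz [-8.151e+01  8.000e-02] 3.66 Fax -6.36 Flat -3.03 Fz -1.16 gap 0.181
w29 red u [-24.7   7.4] high(flange) u [-30.1  12.5] n 7606 zmax 78.3
```

Request:
move_arm([
  [0.0005,0,0,0,0],
  [0.001,0,0,0,0],
  [0.0015,0,0,0,0],
  [0.002,0,0,0,0],
  [0.0024,0,0,0,0],
  [0.0028,0,0,0,0],
  [0.0028,0,0,0,0],
  [0.0028,0,0,0,0],
], force=100)

```text
t: 24.67
tcp_pos: [0.5548, -0.226, 0.0036]
tool_rot: [0.989, 0.149, -0.001, -0.0]
force: [-6.6, -6.6, -1.2]
finger_gap: 0.181
```

```bash
python3 -c "
from h import *
axial(); snap('wrist','w30'); axial()
reelpos('w30')
"
```

```text
t 24.67 uvz [-81.16   0.09] 3.58 Fax -8.25 Flat -4.37 Fz -1.2 gap 0.181
t 24.72 uvz [-8.115e+01  7.000e-02] 3.57 Fax -8.89 Flat -3.62 Fz -0.6 gap 0.182
w30 red u [-24.7   7.4] high(flange) u [-30.1  12.5] n 7520 zmax 78.3
```

Request:
move_arm([
  [0.0004,0,0,0,0],
  [0.0008,0,0,0,0],
  [0.0008,0,0,0,0],
  [0.0008,0,0,0,0],
  [0.0008,0,0,0,0],
  [0.0008,0,0,0,0],
  [0.0008,0,0,0,0],
  [0.0008,0,0,0,0],
], force=100)

```text
t: 25.38
tcp_pos: [0.5549, -0.2259, 0.0035]
tool_rot: [0.989, 0.149, -0.002, -0.0]
force: [-7.7, -6.1, -0.5]
finger_gap: 0.181
```

```bash
python3 -c "
from h import *
axial(); p,d,c=snap('wrist','w31'); axial()
q,e,g=snap('scene','s31'); r,e,g=snap('side','d31');cv2.imwrite('pics/c31.png',np.hstack([cv2.resize(x,(400,400),interpolation=2)[:,:,::-1] for x in (q[110:210,220:320],r[210:310,220:320])]))
cv2.imwrite('pics/w31b.png',cv2.resize(p[:,:,::-1],(640,480),interpolation=2))
axial()
"
```

```text
t 25.38 uvz [-81.07   0.11] 3.54 Fax -9.18 Flat -3.56 Fz -0.47 gap 0.181
t 25.43 uvz [-81.09   0.12] 3.53 Fax -8.35 Flat -2.15 Fz -1.44 gap 0.182
t 25.53 uvz [-81.07   0.13] 3.53 Fax -9.64 Flat -3.62 Fz -1.45 gap 0.179
```

View pics/c31.png

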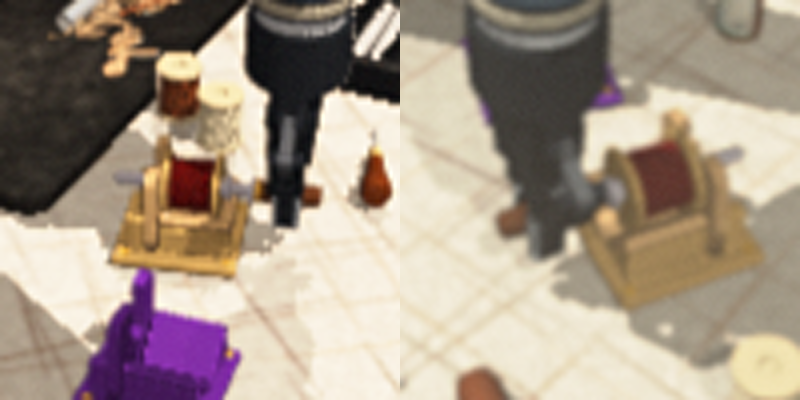

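View pics/w31b.png

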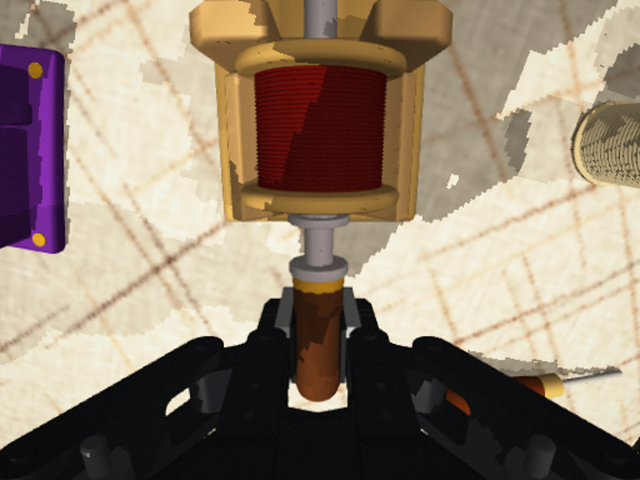

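Held at about 10 N axially (−8.4 to −9.6 N on the sensor, plus some lateral force) for over 0.7 s. The nose shows through the fence at (125,178), left crop. Now relieve the pressure before lifting.

Request:
move_arm([
  [0,0,0,0,0],
  [-0.002,0,0,0,0],
  [-0.004,0,0,0,0],
  [-0.006,0,0,0,0],
  [-0.008,0,0,0,0],
  [-0.01,0,0,0,0],
  [-0.01,0,0,0,0],
  [-0.01,0,0,0,0],
], force=100)

```text
t: 26.2
tcp_pos: [0.5535, -0.2263, 0.004]
tool_rot: [0.989, 0.149, 0.0, 0.0]
force: [0.1, 0.1, -2.3]
finger_gap: 0.18
```

```bash
python3 -c "
from h import *
axial(); p,d,c=snap('wrist','w32'); axial(); reelpos('w32')
"
```

```text
t 26.2 uvz [-82.5   0.2] 3.95 Fax 0.13 Flat 0.09 Fz -2.27 gap 0.18
t 26.25 uvz [-82.56   0.15] 3.95 Fax 0.17 Flat -0.31 Fz -2.1 gap 0.18
w32 red u [-25.9   6.2] high(flange) u [-31.3  11.3] n 7662 zmax 78.5
```

The force is back to zero and the reel followed about 1.2 mm off the fence. Lift.

Request:
move_arm([
  [0,0,-0.004,0,0],
  [0,0,-0.01,0,0],
  [0,0,-0.018,0,0],
  [0,0,-0.028,0,0],
  [0,0,-0.04,0,0],
  [0,0,-0.055,0,0],
  [0,0,-0.07,0,0],
  [0,0,-0.07,0,0],
], force=100)

```text
t: 26.92
tcp_pos: [0.5539, -0.2272, 0.0335]
tool_rot: [0.989, 0.149, 0.001, 0.001]
force: [-0.6, -0.8, -2.2]
finger_gap: 0.18
```

```bash
python3 -c "
from h import *
axial(); p,d,c=snap('wrist','w33'); axial()
r,e,g=snap('side','d33');cv2.imwrite('pics/c33.png',np.hstack([cv2.resize(x,(400,400),interpolation=2)[:,:,::-1] for x in (p[:300,100:400],r[200:300,220:320])]))
"
```

```text
t 26.92 uvz [-82.39  -0.77] 33.47 Fax -0.78 Flat -0.59 Fz -2.23 gap 0.18
t 26.97 uvz [-82.63  -0.53] 32.94 Fax 0.56 Flat -0.51 Fz -1.43 gap 0.185
```

View pics/c33.png

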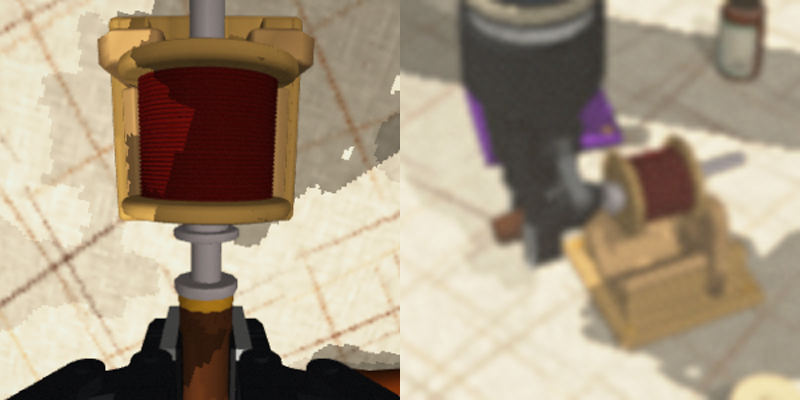

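The reel hangs on the spindle, clear and level. Lift on.

Request:
move_arm([
  [0,0,-0.01,0,0],
  [0,0,-0.03,0,0],
  [0,0,-0.055,0,0],
  [0,0,-0.085,0,0],
  [0,0,-0.115,0,0],
  [0,0,-0.145,0,0],
  [0,0,-0.165,0,0],
  [0,0,-0.175,0,0],
], force=100)

```text
t: 27.68
tcp_pos: [0.5539, -0.2271, 0.1041]
tool_rot: [0.989, 0.149, 0.001, 0.001]
force: [0.6, 0.7, -2.8]
finger_gap: 0.183
```

```bash
python3 -c "
from h import *
axial(); p,d,c=snap('wrist','w34'); axial()
go([.545,-.03,.106],.17)
P=cloud(c,d); q=(P[...,:2]-B0)@np.array([CX,CY]).T*1e3; u,v,z=q[...,0],q[...,1],P[...,2]*1e3
for lo in range(-60,40,6):
    k=(u>=lo)&(u<lo+6)&(abs(v)<12)&(z>140)&(z<200)
    if k.sum()>3: print(lo,k.sum(),np.percentile(z[k],95).round(1))
"
```

```text
t 27.68 uvz [-82.4   -0.71] 104.09 Fax 0.77 Flat 0.53 Fz -2.78 gap 0.183
t 27.73 uvz [-82.37  -0.74] 104.09 Fax -0.11 Flat -0.05 Fz -2.26 gap 0.185
t 27.7333 tcp [ 0.5539 -0.2271  0.1041] yaw 0.2989 q [-0.58  0.62  1.59  0.    0.93  0.7 ] F [-0.09 -0.08 -2.26] gap 0.185
UNITS [ 0.1239 -0.4775 -0.0058] twist 0.2577 dist 0.197 tooldown [ 0.003  -0.0019 -1.    ]
-60 713 163.2
-54 459 161.2
-48 317 158.4
-42 580 163.1
-36 301 178.4
-30 1381 178.9
-24 1165 173.2
-18 1211 173.0
-12 1261 172.7
-6 1294 172.6
0 1334 172.3
6 1768 177.5
12 111 176.2
18 451 157.9
24 257 157.7
```

Request:
move_arm([
  [0.006,-0.02,0,0.01,0],
  [0.018,-0.06,0,0.03,0],
  [0.035,-0.12,0,0.06,0],
  [0.052,-0.18,-0.005,0.09,0],
  [0.07,-0.245,-0.01,0.12,0],
  [0.088,-0.31,-0.01,0.15,0],
  [0.106,-0.375,-0.01,0.18,0],
  [0.124,-0.44,-0.01,0.21,0],
], force=100)

```text
t: 28.4
tcp_pos: [0.5472, -0.0417, 0.105]
tool_rot: [0.995, 0.096, -0.001, -0.001]
force: [0.9, 0.1, -1.9]
finger_gap: 0.183
```

```bash
python3 -c "
from h import *
go([.5443,.173,.105],.0519)
"
```

```text
t 28.4 tcp [ 0.5472 -0.0417  0.105 ] yaw 0.1926 q [-0.28  0.57  1.71  0.    0.86  1.1 ] F [ 0.86  0.13 -1.86] gap 0.183
UNITS [ 0.0955 -0.5282  0.0006] twist 0.2814 dist 0.215 tooldown [-0.0022  0.001  -1.    ]
```

Request:
move_arm([
  [0.013,-0.065,0,0.035,0],
  [0.026,-0.13,0,0.07,0],
  [0.039,-0.2,0,0.11,0],
  [0.052,-0.27,0,0.15,0],
  [0.065,-0.34,0,0.19,0],
  [0.077,-0.41,0,0.23,0],
  [0.088,-0.46,0,0.26,0],
  [0.092,-0.49,0,0.275,0],
], force=100)

```text
t: 29.07
tcp_pos: [0.5453, 0.1588, 0.105]
tool_rot: [1.0, 0.029, -0.001, -0.0]
force: [1.0, -1.0, -2.3]
finger_gap: 0.181
```

```bash
python3 -c "
from h import *
snap('wrist','w36')
go([.5443,.173,.105],.0519)
"
```

```text
t 29.1167 tcp [0.5451 0.1601 0.105 ] yaw 0.0584 q [0.09 0.59 1.67 0.   0.89 1.6 ] F [ 0.37  1.06 -2.4 ] gap 0.184
UNITS [ 0.     -0.0324  0.    ] twist 0.0131 dist 0.013 tooldown [-0.0023  0.0019 -1.    ]
```

Request:
move_arm([
  [0,-0.01,0,0.005,0],
  [0,-0.014,0,0.005,0],
  [0,-0.014,0,0.005,0],
  [0,-0.014,0,0.005,0],
  [0,-0.014,0,0.005,0],
  [0,-0.014,0,0.005,0],
  [0,-0.014,0,0.005,0],
  [0,-0.014,0,0.005,0],
], force=100)

```text
t: 29.78
tcp_pos: [0.5466, 0.1609, 0.1058]
tool_rot: [1.0, 0.027, -0.0, -0.0]
force: [-0.9, -0.4, -1.9]
finger_gap: 0.183
```

```bash
cat >> h.py <<'E'
S0=np.array([.6196,.1774]); SA=np.radians(2.95); SX=np.array([np.cos(SA),np.sin(SA)]); SY=np.array([-np.sin(SA),np.cos(SA)])
def standframe(nm,lo,hi):
    p,d,c=load(nm); P=cloud(c,d); s=manip.sense()['tcp_pos']; o=(s[:2]-S0)@np.array([SX,SY]).T*1e3
    print('tcp uv',o.round(2),'z',s[2].round(4))
    q=(P[...,:2]-S0)@np.array([SX,SY]).T*1e3; u,v,z=q[...,0]-o[0],q[...,1]-o[1],P[...,2]*1e3
    for a in range(20,140,3):
        k=(u>=a)&(u<a+3)&(abs(v)<32)&(z>lo)&(z<hi)
        if k.sum()>3: print(a,k.sum(),'vmid',np.round((np.percentile(v[k],2)+np.percentile(v[k],98))/2,2),'w',np.round(np.percentile(v[k],98)-np.percentile(v[k],2),1),'z',np.percentile(z[k],95).round(1))
    return u,v,z
E
python3 -c "
from h import *
go([.5443,.173,.105],.0519)
p,d,c=snap('wrist','w37');cv2.imwrite('pics/w37b.png',cv2.resize(p[:,:,::-1],(640,480),interpolation=2))
u,v,z=standframe('w37',135,190)
k=(abs(v)<10.6)&(z>160.5)&(z<166)&(u<52)&(u>20); print('collars u',np.histogram(u[k],bins=np.arange(20,53,1)))
P,s0=None,None
pp,dd,cc=load('w9'); P=cloud(cc,dd); o=np.array([.5461,.1733])
q=(P[...,:2]-o)@np.array([SX,SY]).T*1e3; k=(abs(q[...,1])<10.6)&(P[...,2]>.1745)&(P[...,2]<.18)&(q[...,0]<52)&(q[...,0]>20); print('w9',np.histogram(q[...,0][k],bins=np.arange(20,53,1))[0])
"
```

```text
t 29.7833 tcp [0.5466 0.1609 0.1058] yaw 0.0531 q [0.09 0.59 1.66 0.   0.89 1.61] F [-0.94 -0.42 -1.86] gap 0.183
UNITS [-0.0041 -0.0306  0.0021] twist 0.0024 dist 0.012 tooldown [-0.  0. -1.]
tcp uv [-73.74 -12.65] z 0.1059
20 267 vmid 0.45 w 17.1 z 164.0
23 236 vmid 0.31 w 18.1 z 165.2
26 603 vmid 0.41 w 19.1 z 165.0
29 151 vmid 0.23 w 9.5 z 160.0
32 158 vmid 0.23 w 9.4 z 160.2
35 161 vmid 0.25 w 9.4 z 160.2
38 158 vmid 0.26 w 9.3 z 160.1
41 166 vmid 0.14 w 18.9 z 165.0
44 429 vmid 0.47 w 18.7 z 164.7
47 37 vmid 0.3 w 10.0 z 162.6
50 534 vmid 0.48 w 44.0 z 180.2
53 1304 vmid 0.06 w 45.6 z 180.6
56 987 vmid 0.04 w 35.6 z 177.5
59 847 vmid 0.19 w 35.7 z 174.7
62 852 vmid 0.2 w 36.0 z 174.5
65 886 vmid 0.3 w 36.0 z 174.5
68 883 vmid 0.13 w 36.0 z 174.3
71 888 vmid 0.27 w 36.2 z 174.2
74 916 vmid 0.26 w 36.6 z 174.0
77 929 vmid 0.28 w 36.3 z 174.1
80 952 vmid 0.24 w 36.9 z 173.8
83 968 vmid 0.26 w 36.2 z 173.7
86 1005 vmid 0.99 w 38.8 z 173.6
89 2016 vmid 0.15 w 46.7 z 178.4
92 1050 vmid 0.24 w 43.5 z 179.1
95 20 vmid 1.53 w 17.3 z 176.9
98 73 vmid 0.05 w 8.2 z 159.7
101 228 vmid 0.28 w 9.4 z 159.5
104 222 vmid 0.27 w 9.3 z 159.4
107 199 vmid 0.28 w 9.3 z 159.1
110 7 vmid 0.06 w 9.8 z 155.9
collars u (array([ 71,  65,  76,  62,  42,  93,  84, 102, 137,   1,   1,   0,   1,
         1,   0,   0,   0,   3,   1,   0,   1,   1,  27, 100, 105, 124,
        34,  24,   0,   0,   0,   0]), array([20, 21, 22, 23, 24, 25, 26, 27, 28, 29, 30, 31, 32, 33, 34, 35, 36,
       37, 38, 39, 40, 41, 42, 43, 44, 45, 46, 47, 48, 49, 50, 51, 52]))
w9 [27 30 28 36 33 24 54 66 53 83  7  0  0  0  0  0  0  0  0  0  0  0  0  6
 67 75 83  1  0  1  0  0]
```

View pics/w37b.png

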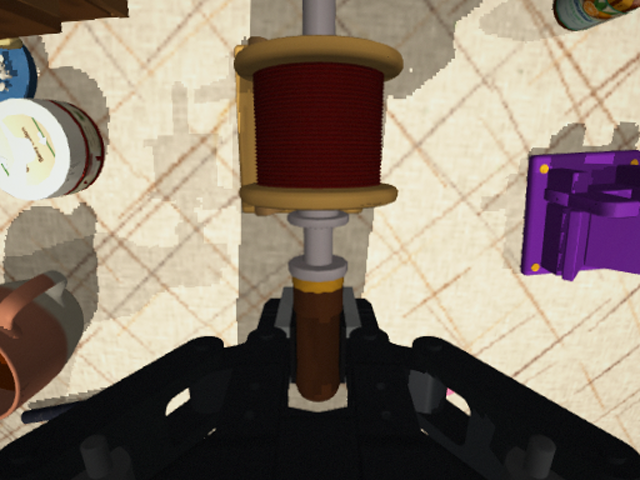

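The collars sit at 25–29 and 43–46 mm ahead of the TCP, so the spindle has not slipped in the grip. The nose sags about 0.8°. Shift over the forks, still up.

Request:
move_arm([
  [-0.002,-0.01,0,0.002,0],
  [-0.004,-0.02,0,0.002,0],
  [-0.004,-0.0306,0,0.002,0],
  [-0.004,-0.0306,0,0.002,0],
  [-0.004,-0.0306,0,0.002,0],
  [-0.004,-0.0306,0,0.002,0],
  [-0.004,-0.0306,0,0.002,0],
  [-0.004,-0.0306,0,0.002,0],
], force=100)

```text
t: 30.5
tcp_pos: [0.5443, 0.1733, 0.1058]
tool_rot: [1.0, 0.026, -0.0, 0.0]
force: [-0.1, -0.9, -2.7]
finger_gap: 0.184
```

```bash
python3 -c "
from h import *
go([.5443,.173,.105],.0519)"
```

```text
t 30.5 tcp [0.5443 0.1733 0.1058] yaw 0.0527 q [ 0.11  0.59  1.66 -0.    0.9   1.63] F [-0.15 -0.88 -2.72] gap 0.184
UNITS [0.     0.0008 0.002 ] twist 0.0017 dist 0.001 tooldown [-0.e+00 -1.e-04 -1.e+00]
```

Request:
move_arm([
  [0,0,0.01,0,0],
  [0,0,0.03,0,0],
  [0,0,0.055,0,0],
  [0,0,0.08,0,0],
  [0,0,0.105,0,0],
  [0,0,0.125,0,0],
  [0,0,0.135,0,0],
  [0,0,0.135,0,0],
], force=100)

```text
t: 31.17
tcp_pos: [0.5433, 0.1733, 0.0502]
tool_rot: [1.0, 0.026, -0.001, 0.0]
force: [-0.1, -0.6, -1.8]
finger_gap: 0.178
```

```bash
python3 -c "
from h import *
go([.5443,.173,.0123],.0519)
p,d,c=snap('wrist','w39'); r,e,g=snap('side','d39'); q,_,_=snap('scene','s39')
cv2.imwrite('pics/c39.png',np.hstack([cv2.resize(x,(260,260),interpolation=2)[:,:,::-1] for x in (p[:300,100:400],r[130:210,220:300],q[200:280,160:240])]))
u,v,z=standframe('w39',60,140)
"
```

```text
t 31.1667 tcp [0.5433 0.1733 0.0502] yaw 0.0527 q [0.11 0.67 1.69 0.   0.78 1.63] F [-0.11 -0.65 -1.81] gap 0.178
UNITS [0.0028 0.0008 0.0948] twist 0.0017 dist 0.038 tooldown [-2.9e-03 -3.0e-04 -1.0e+00]
tcp uv [-75.05  -0.09] z 0.052
20 257 vmid 0.43 w 16.9 z 108.5
23 265 vmid 0.46 w 19.5 z 109.4
26 540 vmid 0.33 w 18.6 z 108.8
29 243 vmid -0.25 w 40.9 z 104.2
32 501 vmid -0.24 w 43.3 z 103.9
35 448 vmid -0.24 w 44.0 z 103.8
38 601 vmid -0.3 w 47.1 z 103.6
41 329 vmid 0.26 w 19.4 z 109.3
44 286 vmid 0.53 w 17.1 z 108.3
47 25 vmid 0.82 w 41.7 z 122.2
50 942 vmid 0.22 w 44.8 z 124.7
53 1377 vmid -0.01 w 44.4 z 124.3
56 814 vmid 0.22 w 36.1 z 119.0
59 851 vmid 0.14 w 35.7 z 118.9
62 850 vmid 0.13 w 36.1 z 118.7
65 868 vmid 0.29 w 36.2 z 118.6
68 897 vmid 0.08 w 36.3 z 118.5
71 929 vmid 0.2 w 36.1 z 118.2
74 923 vmid 0.21 w 36.4 z 118.0
77 933 vmid 0.17 w 36.5 z 118.0
80 960 vmid 0.25 w 37.0 z 117.7
83 973 vmid 0.27 w 36.6 z 117.8
86 1571 vmid 0.25 w 46.2 z 119.0
89 1575 vmid 0.15 w 45.6 z 123.1
92 533 vmid -0.09 w 40.8 z 122.8
98 165 vmid 0.2 w 9.2 z 103.5
101 226 vmid 0.24 w 9.4 z 103.5
104 221 vmid 0.26 w 9.3 z 103.3
107 838 vmid -0.25 w 46.5 z 101.6
110 897 vmid -0.48 w 48.4 z 85.3
113 416 vmid 0.54 w 49.3 z 85.0
116 132 vmid 6.28 w 36.3 z 76.7
```

View pics/c39.png

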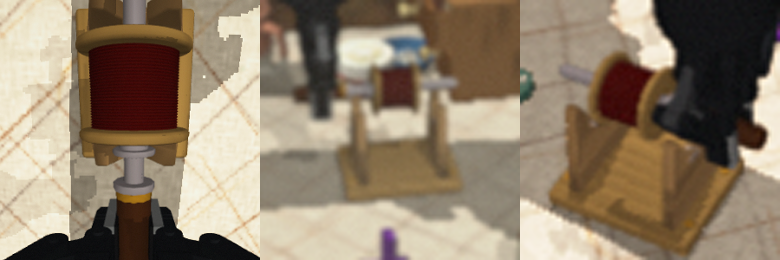

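Request:
move_arm([
  [0.001,0.001,0.01,0,0],
  [0.001,0.001,0.025,0,0],
  [0.001,0.001,0.04,0,0],
  [0.001,0.001,0.055,0,0],
  [0.001,0.001,0.07,0,0],
  [0.001,0.001,0.08,0,0],
  [0.001,0.001,0.085,0,0],
  [0.001,0.001,0.085,0,0],
], force=100)

```text
t: 31.98
tcp_pos: [0.5442, 0.1729, 0.017]
tool_rot: [1.0, 0.026, -0.001, 0.0]
force: [-0.7, -0.8, -2.2]
finger_gap: 0.179
```

```bash
python3 -c "
from h import *
go([.5443,.173,.0123],.0519)
snap('wrist','w40'); 
u,v,z=standframe('w40',45,110)
go([.5443,.173,.0123],.0519)
"
```

```text
t 31.9833 tcp [0.5442 0.1729 0.017 ] yaw 0.0528 q [ 0.11  0.73  1.7  -0.    0.71  1.63] F [-0.65 -0.83 -2.21] gap 0.179
UNITS [ 0.0003 -0.0001  0.0118] twist 0.0017 dist 0.005 tooldown [-1.4e-03 -2.0e-04 -1.0e+00]
tcp uv [-75.23  -0.52] z 0.0174
20 264 vmid 0.54 w 17.1 z 75.3
23 243 vmid 0.56 w 18.3 z 76.1
26 592 vmid 0.42 w 19.1 z 76.1
29 261 vmid -0.32 w 40.4 z 84.4
32 828 vmid -0.33 w 42.2 z 85.3
35 869 vmid -0.1 w 42.1 z 85.2
38 2176 vmid 0.02 w 50.8 z 84.7
41 302 vmid -1.87 w 43.2 z 81.1
44 415 vmid 0.54 w 18.5 z 75.8
47 22 vmid 0.68 w 7.5 z 73.3
50 606 vmid 0.27 w 44.6 z 91.4
53 1403 vmid 0.06 w 45.1 z 91.6
56 869 vmid 0.35 w 35.9 z 86.8
59 837 vmid 0.26 w 35.9 z 85.9
62 847 vmid 0.18 w 35.9 z 85.8
65 866 vmid 0.34 w 36.0 z 85.6
68 878 vmid 0.21 w 36.2 z 85.4
71 920 vmid 0.18 w 36.1 z 85.3
74 937 vmid 0.37 w 36.2 z 85.1
77 920 vmid 0.27 w 36.8 z 85.2
80 980 vmid 0.24 w 36.7 z 84.9
83 948 vmid 0.45 w 36.9 z 84.8
86 1048 vmid 0.78 w 42.8 z 84.6
89 1989 vmid 0.29 w 46.6 z 89.6
92 978 vmid 0.19 w 43.1 z 90.2
98 90 vmid 0.35 w 9.3 z 70.7
101 226 vmid 0.33 w 9.4 z 70.6
104 221 vmid 0.34 w 9.3 z 70.3
107 1286 vmid 0.26 w 51.0 z 69.2
110 920 vmid -0.2 w 54.7 z 65.4
113 10 vmid -0.04 w 12.5 z 56.9
t 32.0333 tcp [0.5445 0.173  0.0174] yaw 0.0528 q [0.11 0.73 1.7  0.   0.71 1.63] F [ 0.45 -0.03 -2.71] gap 0.181
UNITS [-0.0005  0.      0.0128] twist 0.0018 dist 0.005 tooldown [-6.e-04 -1.e-04 -1.e+00]
```

In the forks and about 3.5 mm above the seats. Lower slowly.

Request:
move_arm([
  [0,0,0.001,0,0],
  [0,0,0.002,0,0],
  [0,0,0.003,0,0],
  [0,0,0.004,0,0],
  [0,0,0.005,0,0],
  [0,0,0.006,0,0],
  [0,0,0.007,0,0],
  [0,0,0.0075,0,0],
], force=100)

```text
t: 32.7
tcp_pos: [0.5447, 0.173, 0.0148]
tool_rot: [1.0, 0.026, -0.0, 0.0]
force: [-0.9, -1.0, -2.0]
finger_gap: 0.181
```

```bash
python3 -c "
from h import *
go([.5443,.173,.0123],.0519)
"
```

```text
t 32.7 tcp [0.5447 0.173  0.0148] yaw 0.0528 q [ 0.11  0.73  1.7  -0.    0.7   1.63] F [-0.94 -0.97 -1.97] gap 0.181
UNITS [-0.0009 -0.      0.0062] twist 0.0019 dist 0.003 tooldown [-0. -0. -1.]
```

Request:
move_arm([
  [-0.0005,0,0.0005,0,0],
  [-0.0005,0,0.001,0,0],
  [-0.0005,0,0.0015,0,0],
  [-0.0005,0,0.002,0,0],
  [-0.0005,0,0.0025,0,0],
  [-0.0005,0,0.003,0,0],
  [-0.0005,0,0.003,0,0],
  [-0.0005,0,0.003,0,0],
], force=100)

```text
t: 33.37
tcp_pos: [0.5445, 0.173, 0.0136]
tool_rot: [1.0, 0.026, -0.0, 0.0]
force: [1.2, 0.8, -2.8]
finger_gap: 0.178
```

```bash
python3 -c "
from h import *
go([.5443,.173,.0123],.0519)
snap('wrist','w42')
u,v,z=standframe('w42',45,110)
go([.5443,.173,.0123],.0519)
" | grep -E "^(t|UN|23|26|41|44|56|83|98|101|104) "
```

```text
t 33.3667 tcp [0.5445 0.173  0.0136] yaw 0.0529 q [ 0.11  0.74  1.7  -0.    0.7   1.63] F [ 1.18  0.76 -2.79] gap 0.178
23 236 vmid 0.56 w 18.2 z 72.7
26 586 vmid 0.35 w 18.8 z 72.8
41 309 vmid -1.28 w 45.1 z 79.2
44 426 vmid 0.5 w 18.7 z 72.3
56 969 vmid 0.34 w 35.6 z 85.0
83 965 vmid 0.35 w 36.4 z 81.5
98 76 vmid 0.34 w 8.6 z 67.3
101 224 vmid 0.35 w 9.4 z 67.0
104 224 vmid 0.37 w 9.3 z 67.1
t 33.4167 tcp [0.5445 0.173  0.0136] yaw 0.0528 q [0.11 0.74 1.7  0.   0.7  1.63] F [-0.62 -0.35 -1.99] gap 0.18
```

Request:
move_arm([
  [0,0,0.0004,0,0],
  [0,0,0.0008,0,0],
  [0,0,0.0012,0,0],
  [0,0,0.0016,0,0],
  [0,0,0.002,0,0],
  [0,0,0.002,0,0],
  [0,0,0.002,0,0],
  [0,0,0.002,0,0],
], force=100)

```text
t: 34.08
tcp_pos: [0.5445, 0.173, 0.0128]
tool_rot: [1.0, 0.026, 0.0, -0.0]
force: [0.8, -0.1, -1.2]
finger_gap: 0.179
```

```bash
python3 -c "
from h import *
go([.5443,.173,.0123],.0519)
snap('wrist','w43')
u,v,z=standframe('w43',45,110)
go([.5443,.173,.0123],.0519)
" | grep -E "^(t|UN|23|26|41|44|56|83|98|101|104) "
```

```text
t 34.0833 tcp [0.5445 0.173  0.0128] yaw 0.0528 q [0.11 0.74 1.7  0.   0.7  1.63] F [ 0.82 -0.09 -1.22] gap 0.179
23 232 vmid 0.59 w 18.3 z 72.1
26 583 vmid 0.36 w 18.8 z 72.1
41 308 vmid -2.08 w 46.5 z 79.3
44 434 vmid 0.5 w 18.7 z 71.8
56 933 vmid 0.19 w 35.8 z 83.7
83 974 vmid 0.29 w 36.4 z 81.1
98 78 vmid 0.37 w 8.6 z 67.1
101 227 vmid 0.35 w 9.3 z 66.6
104 231 vmid 0.37 w 9.3 z 66.8
t 34.1333 tcp [0.5445 0.173  0.0129] yaw 0.0528 q [0.11 0.74 1.7  0.   0.7  1.63] F [-0.67 -0.46 -1.48] gap 0.182
```

Request:
move_arm([
  [0,0,0.0004,0,0],
  [0,0,0.0008,0,0],
  [0,0,0.0012,0,0],
  [0,0,0.0016,0,0],
  [0,0,0.002,0,0],
  [0,0,0.002,0,0],
  [0,0,0.002,0,0],
  [0,0,0.002,0,0],
], force=100)

```text
t: 34.8
tcp_pos: [0.5445, 0.173, 0.0121]
tool_rot: [1.0, 0.026, 0.0, -0.0]
force: [-1.3, -0.6, -1.1]
finger_gap: 0.182
```

```bash
python3 -c "
from h import *
go([.5443,.173,.0123],.0519)
snap('wrist','w44')
u,v,z=standframe('w44',45,110)
go([.5443,.173,.0123],.0519)
" | grep -E "^(t|UN|23|26|41|44|56|83|98|101|104) "
```

```text
t 34.8 tcp [0.5445 0.173  0.0121] yaw 0.0528 q [0.11 0.74 1.7  0.   0.7  1.63] F [-1.25 -0.58 -1.07] gap 0.182
23 238 vmid 0.66 w 18.1 z 71.4
26 588 vmid 0.36 w 18.7 z 71.4
41 338 vmid -1.0 w 45.4 z 81.0
44 431 vmid 0.49 w 18.6 z 71.3
56 885 vmid 0.18 w 36.2 z 82.3
83 969 vmid 0.42 w 36.8 z 80.9
98 91 vmid 0.32 w 8.6 z 66.8
101 233 vmid 0.37 w 9.3 z 66.6
104 242 vmid 0.17 w 9.6 z 66.9
t 34.85 tcp [0.5445 0.173  0.0121] yaw 0.0528 q [0.11 0.74 1.7  0.   0.7  1.63] F [-0.86 -0.76 -1.37] gap 0.177
```

Request:
move_arm([
  [0,0,0.0004,0,0],
  [0,0,0.0008,0,0],
  [0,0,0.0012,0,0],
  [0,0,0.0016,0,0],
  [0,0,0.002,0,0],
  [0,0,0.002,0,0],
  [0,0,0.002,0,0],
  [0,0,0.002,0,0],
], force=100)

```text
t: 35.52
tcp_pos: [0.5445, 0.173, 0.0115]
tool_rot: [1.0, 0.026, 0.0, -0.0]
force: [-1.8, 0.0, 3.9]
finger_gap: 0.177
```

```bash
python3 -c "
from h import *
go([.5443,.173,.0123],.0519)
snap('wrist','w45')
u,v,z=standframe('w45',45,110)
go([.5443,.173,.0123],.0519)
u,v,z=standframe('w8',45,110)
" | grep -E "^(t|UN|23|26|41|44|56|83|98|101|104) "
```

```text
t 35.5167 tcp [0.5445 0.173  0.0115] yaw 0.0529 q [0.11 0.74 1.7  0.   0.7  1.63] F [-1.84  0.05  3.91] gap 0.177
23 238 vmid 0.64 w 18.4 z 71.2
26 580 vmid 0.3 w 18.6 z 71.2
41 277 vmid -2.87 w 45.2 z 79.0
44 413 vmid 0.41 w 18.8 z 71.1
56 840 vmid 0.14 w 36.3 z 81.6
83 964 vmid 0.36 w 36.8 z 81.1
98 115 vmid 0.15 w 8.8 z 67.0
101 240 vmid 0.12 w 9.6 z 66.9
104 250 vmid 0.15 w 9.5 z 67.0
t 35.5667 tcp [0.5445 0.1731 0.0115] yaw 0.0528 q [0.11 0.74 1.7  0.   0.7  1.63] F [-2.39 -0.43  5.05] gap 0.182
23 241 vmid 0.48 w 19.4 z 71.4
26 579 vmid 0.25 w 18.6 z 71.2
41 278 vmid -0.38 w 43.9 z 76.3
44 424 vmid 0.26 w 18.7 z 71.2
56 255 vmid 0.28 w 12.1 z 68.3
83 213 vmid -0.09 w 9.2 z 66.8
98 237 vmid -0.02 w 9.7 z 66.8
101 242 vmid -0.04 w 9.7 z 66.9
104 244 vmid -0.03 w 9.6 z 66.8
```

Seated: the collars (71.2) and rod (66.9) are at the heights seen at the start, and the sensor shows +5 N of support. Hold briefly, then open.

Request:
move_arm([
  [0,0,0,0,0],
  [0,0,0,0,0],
  [0,0,-0.0005,0,0],
  [0,0,-0.0005,0,25],
  [0,0,-0.0005,0,35],
  [0,0,-0.0005,0,45],
  [0,0,-0.0005,0,50],
  [0,0,-0.0005,0,50],
], force=60)

```text
t: 36.23
tcp_pos: [0.5446, 0.173, 0.0112]
tool_rot: [1.0, 0.026, -0.0, -0.0]
force: [-0.2, -0.6, -0.2]
finger_gap: 0.501
```

```bash
python3 -c "
from h import *
go([.5443,.173,.0123],.0519)
p,d,c=snap('wrist','w46');cv2.imwrite('pics/w46b.png',cv2.resize(p[:,:,::-1],(640,480),interpolation=2))
u,v,z=standframe('w46',45,110)
" | grep -E "^(t|UN|23|26|41|44|50|53|56|83|89|92|98|101|104) "
```

```text
t 36.2333 tcp [0.5446 0.173  0.0112] yaw 0.0527 q [0.11 0.74 1.7  0.   0.7  1.63] F [-0.22 -0.63 -0.17] gap 0.501
23 225 vmid 0.64 w 17.9 z 71.2
26 593 vmid 0.33 w 18.6 z 71.6
41 246 vmid -1.29 w 44.1 z 77.0
44 430 vmid 0.39 w 18.7 z 71.3
50 641 vmid 0.29 w 44.0 z 87.1
53 1519 vmid 0.19 w 45.5 z 87.1
56 848 vmid 0.22 w 36.1 z 81.8
83 977 vmid 0.39 w 36.6 z 80.8
89 2086 vmid 0.31 w 46.6 z 85.7
92 986 vmid 0.17 w 43.7 z 86.2
98 109 vmid 0.31 w 8.5 z 66.8
101 234 vmid 0.34 w 9.3 z 66.7
104 248 vmid 0.15 w 9.6 z 66.7
```

View pics/w46b.png

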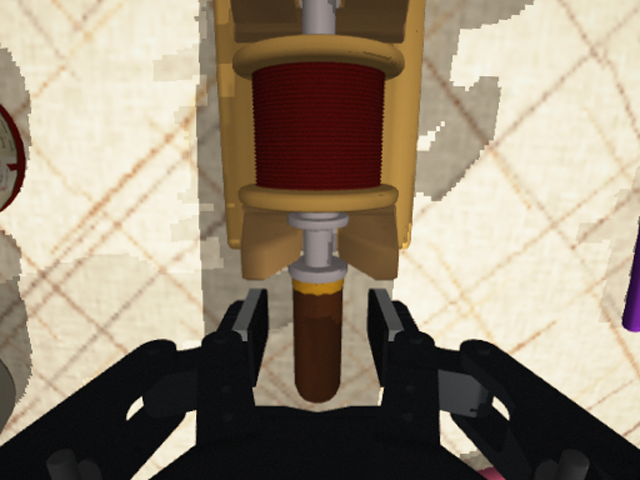

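The spindle is released and stays at its seated heights; the handle at (318,340) is free between the open fingers, and the reel's near face is at x≈50, so its centre is at about 72. Retreat straight up.

Request:
move_arm([
  [0,0,-0.01,0,50],
  [0,0,-0.03,0,50],
  [0,0,-0.06,0,50],
  [0,0,-0.1,0,50],
  [0,0,-0.16,0,50],
  [0,0,-0.23,0,50],
  [0,0,-0.3,0,50],
  [0,0,-0.36,0,50],
])

```text
t: 36.95
tcp_pos: [0.5449, 0.1731, 0.1586]
tool_rot: [1.0, 0.026, 0.001, -0.0]
force: [-0.2, 0.5, -0.3]
finger_gap: 0.503
```

Run:
```python
from h import *
import time
go([.5443,.173,.0123],.0519)
p,d,c=snap('wrist','w47'); q,e,g=snap('scene','s47'); r,f,k=snap('side','d47')
cv2.imwrite('pics/c47.png',np.hstack([cv2.resize(x,(260,260),interpolation=2)[:,:,::-1] for x in (p[:300,100:400],r[130:210,220:300],q[200:280,160:240])]))
c=cal('wrist')
P=cloud(load('w47')[2],d); q2=(P[...,:2]-S0)@np.array([SX,SY]).T*1e3; u=q2[...,0]+75.5; v=q2[...,1]; z=P[...,2]*1e3
for a in range(-30,140,4):
    m=(u>=a)&(u<a+4)&(abs(v)<(30 if 48<a<95 else 6))&(z>55)&(z<110)
    if m.sum()>3: print(a,m.sum(),np.percentile(z[m],95).round(1))
for n,uv in dict(bottle=(305,205),cream=(312,305),tin=(366,170),tin2=(252,150)).items(): print(n,pts(k,f,[uv]).round(3))
```

```text
t 36.95 tcp [0.5449 0.1731 0.1586] yaw 0.0529 q [0.11 0.51 1.62 0.   1.01 1.63] F [-0.22  0.48 -0.34] gap 0.503
UNITS [-2.600e-03  3.000e-04  3.658e-01] twist 0.002 dist 0.146 tooldown [ 2.7e-03  3.0e-04 -1.0e+00]
-26 30 69.8
-22 48 70.7
-18 54 70.7
-14 54 70.6
-10 52 70.9
-6 58 70.5
-2 51 70.7
2 54 70.4
6 53 70.8
10 56 70.6
14 58 70.7
18 53 70.8
22 53 71.3
26 74 71.6
30 55 66.9
34 55 66.6
38 57 66.6
42 52 72.1
46 60 68.9
50 182 87.2
54 269 87.1
58 216 81.7
62 221 81.3
66 220 81.3
70 221 81.1
74 218 81.0
78 220 80.9
82 224 80.8
86 269 80.5
90 320 86.1
94 72 85.9
98 52 66.7
102 55 66.7
106 54 66.9
110 67 66.6
114 64 67.1
118 67 66.4
122 64 66.7
126 56 67.1
130 36 66.1
bottle [[ 0.716 -0.027  0.056]]
cream [[ 0.661 -0.35   0.049]]
tin [[0.959 0.15  0.043]]
tin2 [[0.601 0.322 0.045]]
```

View pics/c47.png

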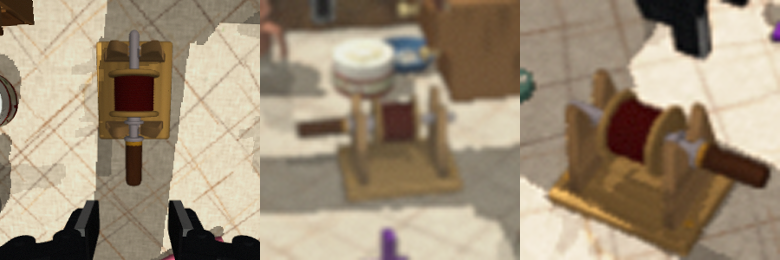

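The rod and handle are level at seat height, the reel lies between the forks, and the bottle, tins and cream spool are where they were. Handing in.

```bash
python3 -c "
from h import *
print(manip.sign_off()); print(manip.sense()['t'])"
```

```text
the job is handed in; nothing more can be done
None
the job is handed in; nothing more can be done
```

I finished the job and handed it in at about 37 s of the 72 s allowed. The spindle now rests in both forks with the reel on it; sign-off gives no verdict.

**What I did**
- I took the dark-handled spindle from the stand and threaded it through the reel. The cone bedded about 9.5 mm inside the mouth.
- I pressed the reel on the fence in small steps up to 8–9.6 N along the axis and held it about 0.8 s near the top. A sideways force of 2–4 N came with it, so about 10 N in total.
- I eased the pressure off, lifted the reel, carried it to the stand and lowered it into both forks. I let go only when the sensor read about +5 N of support.

**Last checks**
- **Spindle:** the top of the rod is at 66–67 mm and the collars at 71–72 mm, the same as before I took it. It is level along its length.
- **Reel:** its centre is about 72–73 mm from the spindle's origin, and it is tilted about 2°.
- **Other objects:** the dye bottle, the cream spool and the two tins I checked are within 5 mm of where they were. The fingers are well clear of everything.

**What failed or disagreed**
- **Missed first grasp:** the first grasp closed on air. All three cameras put the fingertips about 42 mm higher than the stated tool geometry implies. I corrected for that, and nothing had been touched.
- **Extra travel while pressing:** during the final press the spindle went about 1.4 mm further relative to the reel. Later the collars still sat at their nominal distance from the gripper, so it did not slip in the grip. I put it down to give in the contact and the arm, but I could not rule out the bush moving slightly.

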